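# Hook the locking bolt out of the drip tray's slot

## Task

The drip tray's locking bolt is stuck deep in its narrow slot. Take the hooked pick from its holder, hook its toe under the crossbar of the bolt's loop, draw the bolt out into the pocket and seat it against the rubber bumper with a light, steady pull of about 10 N held for a moment, then unhook and stand the pick back in its holder, leaving the bolt lying flat in the pocket, clear of the slot. Work gently (never more than 18 N of pull on the bolt or 25 N of push on the tray), keep the fingers off the bolt, and leave everything else where it is.

Things in the scene. Friction and masses are not known exactly. Their poses are not given: they have to be found in the camera images.
- tray: stainless drip-tray base, fixed, 240 (x -135 to 105) by 240 (y) by 40 mm tall. Origin on its underside, on the midline; x runs from its front to its far end, z up. An open pocket 60 mm wide (y -30 to 30) spans x -127 to -5 mm; a slot 16 mm wide (y -8 to 8) runs on along the middle from x -5 to 97 mm. Both are open above, with one flat floor 8 mm above the origin, 32 mm below the deck
- clip_nose (a point): sprung nose in the slot's +y wall (tray x 62 mm, beneath a brass plate on the deck). It pinches the bolt's solid tail against the other wall: the bolt drags with about 2 to 6 N until its tail has been drawn past the nose, and then slides freely
- pocket_floor (a point): point on the pocket's floor, tray x -60 mm, on the midline. In front of it a black rubber bumper bar on set screws crosses the pocket, 12 (x) by 44 (y) by 9 mm, its underside 6.5 mm above the floor, so that the hook's toe passes beneath; it stops the bolt's crossbar. Where it is set is not known: its rear face is anywhere from tray x -107 to -77 mm. Rigid. The bolt seats when pulled on it with over 6 N for 0.25 s
- bolt: steel locking bolt lying in the slot, 65 mm long, 14 wide, 12 tall, 70 g. Origin: on its underside, below the centre of the open loop at its front; x points to its solid tail (x 11 to 49 mm), away from the tray's front. Seen from above the loop's opening is 22 mm long (x -11 to 11) and 9 mm wide (y -4.5 to 4.5), right through to the floor. Fully out of the slot the origin is beyond tray x -54 mm
- bolt_bar (a point): centre of the crossbar that closes the front of the bolt's loop, 13.5 mm in front of the bolt's origin. The bar is 5 mm thick along x; its underside is 6.5 mm and its top 12 mm above the floor. A hook's toe, let down inside the loop to the floor, goes forward beneath it, and the shank then pulls on it
- pick_grip (a point): grip of the hooked pick, 30 mm above its flange's underside. Stands upright in the holder. Dark wooden grip 20 by 20 mm (sides along x, y), its top 35 mm above this point; below it a steel flange 34 (x) by 30 (y) by 5 mm. From there a 5 mm round shank runs down on the grip's axis, its foot 75 mm below this point, where the toe turns off. 110 g, give or take
- pick_toe (a point): tip of the pick's toe. The toe is 4 mm thick and points along the pick's -x, its tip 12 mm from the shank's axis. This point is 73 mm below point pick_grip and 2 mm above the toe's underside
- holder: fixed wooden block 64 by 64 mm, 60 mm tall. Origin: centre of its underside. A hole in its top, x -18 to 8 mm, y -7 to 7 mm, 54 mm deep, takes the pick's shank and toe (toe to the holder's -x). Put away, the pick's axis is over the origin (give or take 2 mm) and its flange lies on the block's top, point pick_grip 90 mm above the origin
- tamper: bystander, leave alone: steel coffee tamper standing on the black tamping block, 54 mm diameter, 80 mm tall; origin at the centre of its underside
- gasket: bystander, leave alone: black rubber ring lying on the tray's deck, 68 mm outside diameter, 8 mm thick; origin at the centre of its underside
- basket: bystander, leave alone: small steel filter basket standing on the tray's deck, 60 mm diameter, 25 mm tall; origin at the centre of its underside
- cup: bystander, leave alone: blue ceramic cup with a handle on the counter, 72 mm diameter, 62 mm tall; origin at the centre of its underside
- jug: bystander, leave alone: steel milk jug with a handle on the counter, 84 mm diameter, 105 mm tall; origin at the centre of its underside
- saucer: bystander, leave alone: white saucer on the counter, 110 mm diameter, 18 mm tall; origin at the centre of its underside
- spoon: bystander, leave alone: steel spoon lying on the counter, 140 mm long; origin at the centre of its underside

How it is judged:
By the outcome, as a careful person would: the job done as asked, in the order asked, and still so for the second after the job is handed in, with the robot touching nothing.
It also fails if it takes over 70 s, if anything falls off the work surface, if the arm or the gripper's body presses on something with over 40 N, if the wrist force passes 120 N, or if a joint passes its speed limit or range.

## Robot

A 7-joint arm with a two-finger parallel gripper is mounted at the origin on the work surface. World frame = base frame: x ahead of the robot, y to its left, z up, the work surface at z = 0. Lengths are in m, angles in rad, forces in N, time in s.
With the tool pointing down it reaches from about 0.4 to 0.85 m from the base axis. Payload 10.4 kg.
Tool frame: the origin (TCP) lies at the very end of the fingers, on their centre line; the grasp point (between the pads) lies r.grasp_offset behind it (r.grasp_offset is the distance from the TCP to the grasp point, in m); z points along the fingers, y is the direction in which the jaws open and shut (so a half turn about z gives the same grasp; the last joint's range is limited). The gripper opens to 87 mm and grips with 3 to 60 N. Pads are 19 mm wide; open, the fingers measure 117 mm over their backs; the gripper's body (75 mm by 190 mm) begins 51 mm behind the grasp point.
Start: joints at [-1.124, 0.332, -0.065, 1.46, 0.022, 1.35, -0.088], TCP at [0.283, 0.557, 0.223] pointing down, gripper open.
Joint ranges: [-2.6, 2.6], [-0.5, 2.12], [-1.47, 1.34], [0.16, 2.42], [-1.27, 4.41], [0.06, 2.06], [-2.6, 2.6]. Speed limits (rad/s): [2.22, 2.22, 2.79, 2.79, 3.14, 3.14, 3.14].

## Interface

Orientations are given as a unit quaternion [x, y, z, w].
In Python, from bench import read_state, cams, job, r gives the robot as it stands. The module is installed in compiled form; this text tells all that it offers.
- The arm moves only by the tool arm_command, never from a script. Its argument "increments" is a list of rows, each an object of numbers: "gripper": the opening in per cent of the stroke, from 0 (shut) to 100 (fully open); "dx", "dy", "dz": the shift along the tool's x, y, z in m; "spin": the turn about the tool's z in degrees. In form: [{"gripper": .., "dx": .., "dy": .., "dz": .., "spin": ..}, ...]. A call has exactly 8 rows; each row shifts and turns the commanded pose from where the row before left it, along the tool's axes as they then stand; what a row does not reach is not made up. A row lasts 1/8 s, in which the tool goes at most 62.5 mm and 10.7 degrees, less where a joint would pass 70% of its speed; a pose out of reach is approached as far as the arm can. A call with a gripper value outside its range is refused whole. The fingers move at their own pace and stop on an object; "grip_force" is the grip in N (left out, the last holds). Time passes only in rows, so rows that do not move let the fingers close, or fill a call up. It gives the time, the measured TCP pose, the force and the opening at its end, in the units of the state.
- read_state(): the state, without advancing time (a new reading comes with each control period).
- cams.camera(name): name is "side" or "top"; returns the picture (384x512x3 uint8, red, green, blue); there is no depth.
- cams.camera_info(name): a dict with "K" (3x3 intrinsics, pixels), "k1" (the pictures are not rectified: a ray, as slopes to the right and down, at radius r is drawn at 1 + k1 r^2 times it, then the intrinsics apply), "rvec" (rotation vector, rad) and "tvec" (3), from world to camera coordinates, as OpenCV has them. Camera axes: x right, y down, z forward; pixel columns grow to the right and rows downward; lengths in m; the calibration is good to about 2 mm. A picture is of the moment at which its call begins. camera_info takes no time and is no camera call.
- job.close_job(): hands the job in, once; it reports no verdict.
The state is a dict: "time": time; "joint_positions": joint angles; "joint_vel": joint speeds; "joint_torque": joint torques, N m; "ee_pos": TCP position; "eef_rot": TCP orientation; "ft_force": force on the tool from outside, world axes, zero at the start; "torque": the same for the moment, N m; "width": finger opening in m.
Only numpy, scipy, OpenCV 4.12 (cv2) and the standard library are available. Lean on these libraries where they do the work, as an engineer would, in place of code of your own. Each camera call takes 0.05 s, during which the arm holds its last target.

## Working session

There is one attempt and no reset: what is moved stays moved. The work goes in short steps, Python scripts to look and compute and a tool call to move; the robot and the scene stay as the last step left them, time stands still between calls to the robot, and variables do not carry over. Pictures are saved under pics/ and viewed, and the job is handed in when it is done.

Besides the shell and the picture viewer there is one more tool, called after ">>>" as name(argument=value, ...) on one line, values as JSON. arm_command: Moves the arm, as the interface text tells. Its arguments: {"type":"object","properties":{"increments":{"type":"array","items":{"type":"object","properties":{"gripper":{"type":"number"},"dx":{"type":"number"},"dy":{"type":"number"},"dz":{"type":"number"},"spin":{"type":"number"}}}},"grip_force":{"type":"number"}},"required":["increments"]}

```bash
mkdir -p pics; cat > h.py <<'E'
import numpy as np, cv2
from bench import read_state, cams, job, r
from scipy.spatial.transform import Rotation as R
def snap(n,f):
    im=cams.camera(n); cv2.imwrite('pics/'+f+'.png',im[:,:,::-1]); return im
def crop(f,g,x0,y0,x1,y1,s):
    im=cv2.imread('pics/'+f+'.png')[y0:y1,x0:x1]; cv2.imwrite('pics/'+g+'.png',cv2.resize(im,None,fx=s,fy=s,interpolation=cv2.INTER_CUBIC))
def ray(n,u,v):
    c=cams.camera_info(n);K=np.array(c['K']);x=(u-K[0,2])/K[0,0];y=(v-K[1,2])/K[1,1]
    rd=np.hypot(x,y);rr=rd
    for _ in range(50): rr=rd/(1+c['k1']*rr*rr)
    s=rr/rd if rd>0 else 1
    Rm=cv2.Rodrigues(np.array(c['rvec'],float))[0];t=np.array(c['tvec'],float).ravel()
    return -Rm.T@t, Rm.T@np.array([x*s,y*s,1])
def onz(n,u,v,z):
    o,d=ray(n,u,v);return o+d*(z-o[2])/d[2]
def proj(n,p):
    c=cams.camera_info(n);K=np.array(c['K']);Rm=cv2.Rodrigues(np.array(c['rvec'],float))[0]
    q=Rm@np.array(p,float)+np.array(c['tvec'],float).ravel();x,y=q[:2]/q[2];f=1+c['k1']*(x*x+y*y)
    return np.array([K[0,0]*x*f+K[0,2],K[1,1]*y*f+K[1,2]])
def st():
    s=read_state();print('t',round(s['time'],2),'p',np.round(s['ee_pos'],4),'eul',np.round(R.from_quat(s['eef_rot']).as_matrix()[:,0],4),np.round(R.from_quat(s['eef_rot']).as_matrix()[:,1],4),'f',np.round(s['ft_force'],2),'w',round(s['width'],4));return s
E
python3 - <<'E'
from h import *
st();print(r.grasp_offset)
for n in('top','side'):
    snap(n,n+'0');c=cams.camera_info(n);o,d=ray(n,256,192);print(n,c['K'][0],c['k1'],np.round(o,3),np.round(d,3))
E
```

```text
t 0.0 p [0.2828 0.5569 0.2217] eul [-8.917e-01  4.527e-01 -1.000e-04] [ 0.4527  0.8917 -0.0015] f [ 0.07 -0.55  0.08] w 0.0872
0.0187
top [487.79944645   0.         256.22577007] -0.1235444718187741 [ 0.361 -0.025  1.524] [ 0.194  0.011 -0.981]
side [437.1647114    0.         248.32795857] -0.12581174207315346 [0.439 0.767 0.771] [ 0.161 -0.741 -0.653]
```

View pics/top0.png

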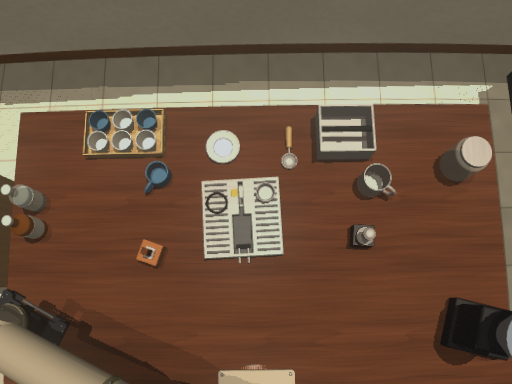

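View pics/side0.png

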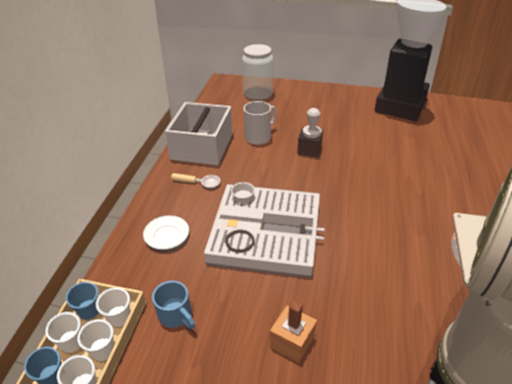

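The top view shows the tray at about (242,217), the holder with the pick at (150,253), the gasket at (217,203) and the basket at (265,192). The tray's far end is up in the picture. I'll enlarge these areas next.

```bash
python3 - <<'E'
from h import *
crop('top0','a',195,170,290,265,8)
crop('top0','b',130,233,170,273,14)
crop('side0','c',200,175,330,280,6)
crop('side0','d',262,295,327,365,8)
E
```

```text
(no output)
```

View pics/a.png

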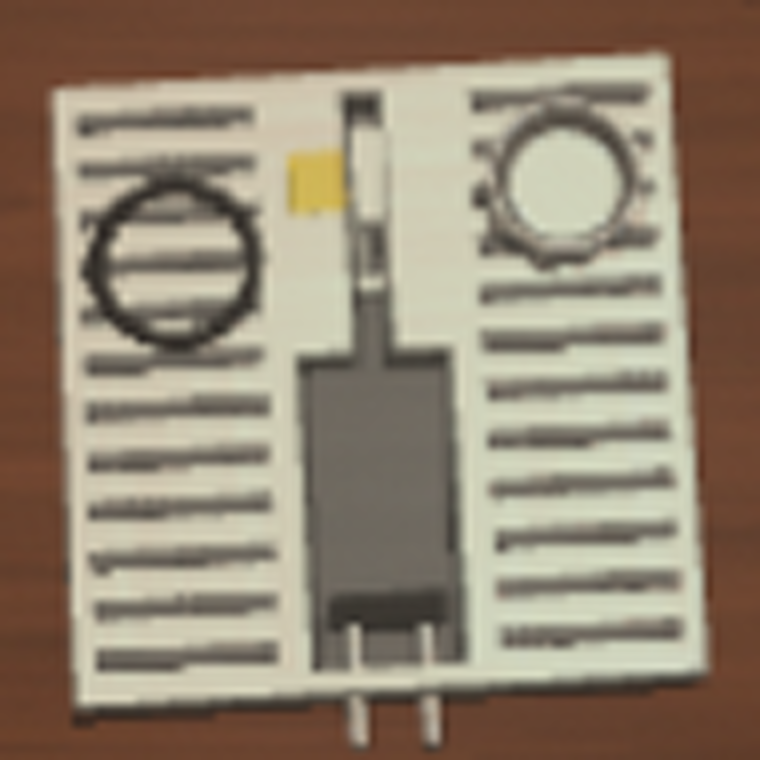

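View pics/b.png

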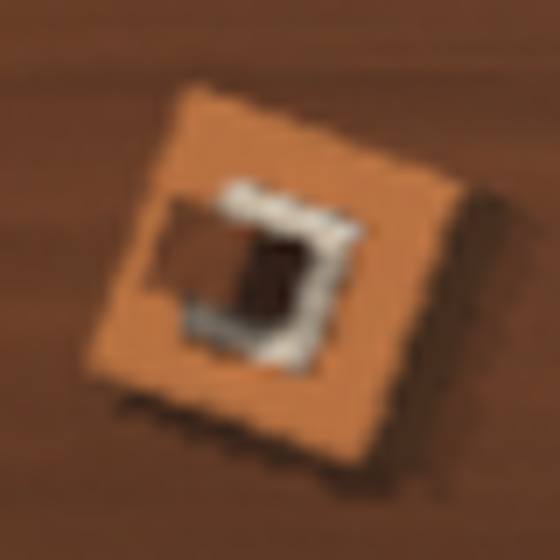

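View pics/c.png

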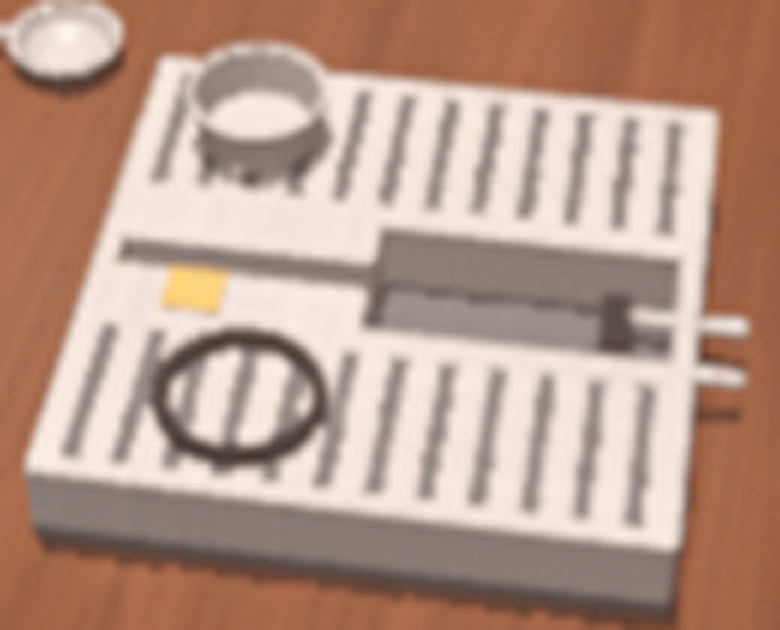

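View pics/d.png

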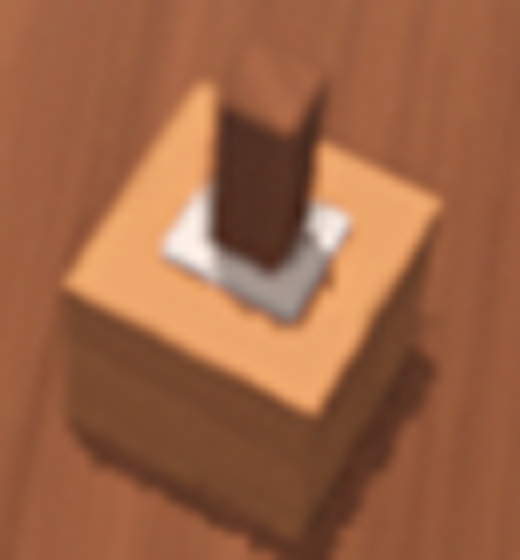

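The crops show the tray's deck corners, the bolt in the slot with its bar near (371,284) in crop a, and the bumper at about y 600. The pick's flange and block corners are clear. Now I'll fit the poses.

```bash
cat > fit.py <<'E'
from h import *
from scipy.optimize import least_squares
def o(x0,y0,s,pts): return [(x0+(u+.5)/s-.5,y0+(v+.5)/s-.5) for u,v in pts]
def fit(obs,g):
    # obs: list of (cam, px, local xyz)
    def res(q):
        c,s=np.cos(q[2]),np.sin(q[2]);e=[]
        for n,p,l in obs: e+=list(proj(n,(q[0]+c*l[0]-s*l[1],q[1]+s*l[0]+c*l[1],l[2]))-p)
        return np.array(e)
    w=least_squares(res,g);return w.x,np.abs(w.fun).max()
E
python3 - <<'E'
from fit import *
T=[(.105,.12,.04),(.105,-.12,.04),(-.135,-.12,.04),(-.135,.12,.04)]
ta=[('top',p,l) for p,l in zip(o(195,170,8,[(53,88),(668,53),(708,675),(78,706)]),T)]
P=[(-.127,.03,.008)]
sa=[('side',p,l) for p,l in zip(o(200,175,6,[(28,470),(165,58),(717,108),(680,548)]),T)]
for ob in(ta,sa,ta+sa): print('tray',fit(ob,[.6,0,0]))
q=fit(ta+sa,[.6,0,0])[0]
def loc(w):
    d=np.array(w)[:2]-q[:2];c,s=np.cos(q[2]),np.sin(q[2]);return np.round([c*d[0]+s*d[1],-s*d[0]+c*d[1]],4)
for nm,u,v,z in[('barTopCentre',371,284,.02),('loopfront',371,291,.02),('bumper rear top',388,592,.0235),('tailend',368,125,.02),('tail front',368,222,.02),('pocket far l',300,358,.04),('pocket far r',450,350,.04),('plate c',316,182,.042)]:
    (a,b),=o(195,170,8,[(u,v)]);print(nm,loc(onz('top',a,b,z)))
H=[(-.032,-.032),(.032,-.032),(.032,.032),(-.032,.032)]
# top corners: far-left(190,82)=+x+y-ish
tb=[('top',p,(*l,.06)) for p,l in zip(o(130,233,14,[(190,84),(468,185),(362,468),(88,372)]),[(.032,.032),(.032,-.032),(-.032,-.032),(-.032,.032)])]
sb=[('side',p,(*l,.06)) for p,l in zip(o(262,295,8,[(65,285),(205,80),(442,205),(318,415)]),[(.032,.032),(.032,-.032),(-.032,-.032),(-.032,.032)])]
for ob in(tb,sb,tb+sb): print('holder',fit(ob,[.45,.28,-.3]))
# flange top z .065
fl=o(130,233,14,[(230,183),(362,230),(302,372)]);print('flange',[np.round(onz('top',*p,.065)[:2],4) for p in fl])
sf=o(262,295,8,[(162,247),(353,220),(297,323)]);print('flange side',[np.round(onz('side',*p,.065)[:2],4) for p in sf])
tg=o(130,233,14,[(200,250)]);print('griptop',onz('top',*tg[0],.125))
sg=o(262,295,8,[(277,95)]);print('griptop',onz('side',*sg[0],.125))
E
```

```text
tray (array([0.59262085, 0.03758429, 0.04016966]), np.float64(0.4175171799616919))
tray (array([0.58992098, 0.03706247, 0.04628578]), np.float64(0.6588818359749382))
tray (array([0.59089086, 0.03726683, 0.04385789]), np.float64(0.8697567638502903))
barTopCentre [0.0263 0.0011]
loopfront [0.0235 0.0012]
bumper rear top [-0.0948  0.0007]
tailend [ 0.0898 -0.0011]
tail front [0.051 0.001]
pocket far l [-0.0044  0.0292]
pocket far r [-0.0047 -0.0286]
plate c [0.0638 0.0195]
holder (array([ 0.46996177,  0.31615316, -0.34019144]), np.float64(0.3596354058743998))
holder (array([ 0.46801329,  0.31649043, -0.34931594]), np.float64(0.6499508735106474))
holder (array([ 0.46854776,  0.31636477, -0.34639846]), np.float64(0.7844916517942693))
flange [array([0.4899, 0.3256]), array([0.4795, 0.2966]), array([0.4492, 0.309 ])]
flange side [array([0.4892, 0.3249]), array([0.447 , 0.3091]), array([0.456 , 0.3385])]
griptop [0.4708108  0.31717821 0.125     ]
griptop [0.46665066 0.31979446 0.125     ]
```

The bolt origin is at tray x of about +40 mm and the bumper's rear face at about −95 mm. In the side crop, the hole shows past the flange's near (−x) edge, so the toe points towards world −x. Next is a planning helper for the approach.

```bash
cat > plan.py <<'E'
from h import *
import sys
def plan(tgt,yang,n,start=None):
    """rows from the measured pose to tgt (TCP) with tool-y at world angle yang deg (tool down assumed level)"""
    s=read_state();M=R.from_quat(s['eef_rot']).as_matrix();p=np.array(s['ee_pos'])
    a0=np.degrees(np.arctan2(M[1,1],M[0,1]));d=(yang-a0+180)%360-180;sp=-d
    print('a0',round(a0,2),'spin',round(sp,2),'move',np.round(np.array(tgt)-p,4))
    for i in range(n):
        want=p+(np.array(tgt)-p)/(n-i)
        l=np.round(M.T@(want-p),4);q=round(sp/(n-i),1);sp-=q
        print('{"dx":%g,"dy":%g,"dz":%g,"spin":%g},'%(*l,q),end='')
        p=p+M@l;M=M@R.from_euler('z',q,degrees=True).as_matrix()
    print()
if __name__=='__main__':
    a=list(map(float,sys.argv[1:]));plan(a[:3],a[3],int(a[4]))
E
python3 plan.py .4687 .3173 .16 -19.8 8
```

```text
a0 63.09 spin 82.89 move [ 0.1859 -0.2397 -0.0618]
{"dx":-0.0343,"dy":-0.0162,"dz":0.0078,"spin":10.4},{"dx":-0.0366,"dy":-0.0097,"dz":0.0077,"spin":10.4},{"dx":-0.0378,"dy":-0.003,"dz":0.0078,"spin":10.3},{"dx":-0.0377,"dy":0.0039,"dz":0.0077,"spin":10.4},{"dx":-0.0364,"dy":0.0106,"dz":0.0078,"spin":10.3},{"dx":-0.0339,"dy":0.0169,"dz":0.0077,"spin":10.4},{"dx":-0.0303,"dy":0.0228,"dz":0.0078,"spin":10.3},{"dx":-0.0258,"dy":0.0279,"dz":0.0077,"spin":10.4},
```

>>> arm_command(increments=[{"gripper":100,"dx":-0.0343,"dy":-0.0162,"dz":0.0078,"spin":10.4},{"gripper":100,"dx":-0.0366,"dy":-0.0097,"dz":0.0077,"spin":10.4},{"gripper":100,"dx":-0.0378,"dy":-0.003,"dz":0.0078,"spin":10.3},{"gripper":100,"dx":-0.0377,"dy":0.0039,"dz":0.0077,"spin":10.4},{"gripper":100,"dx":-0.0364,"dy":0.0106,"dz":0.0078,"spin":10.3},{"gripper":100,"dx":-0.0339,"dy":0.0169,"dz":0.0077,"spin":10.4},{"gripper":100,"dx":-0.0303,"dy":0.0228,"dz":0.0078,"spin":10.3},{"gripper":100,"dx":-0.0258,"dy":0.0279,"dz":0.0077,"spin":10.4}])

```text
time: 1.1
ee_pos: [0.4694, 0.3166, 0.16]
eef_rot: [0.82, 0.572, -0.0, -0.0]
ft_force: [1.3, 0.3, -0.6]
width: 0.0873
```

```bash
python3 -c "
from h import *
s=st();print(np.round(s['joint_positions'],3))"; python3 plan.py .4687 .3173 .0695 -19.8 6
```

```text
t 1.1 p [0.4694 0.3166 0.16  ] eul [ 3.445e-01  9.388e-01 -3.000e-04] [ 9.388e-01 -3.445e-01 -3.000e-04] f [ 1.25  0.28 -0.56] w 0.0873
[-0.901  0.246  0.264  1.717 -0.069  1.189 -0.97 ]
a0 -20.15 spin -0.35 move [-0.0007  0.0007 -0.0905]
{"dx":0.0001,"dy":-0.0001,"dz":0.0151,"spin":-0.1},{"dx":0.0001,"dy":-0.0001,"dz":0.0151,"spin":-0.1},{"dx":0.0001,"dy":-0.0002,"dz":0.0151,"spin":-0},{"dx":0.0001,"dy":-0.0001,"dz":0.0151,"spin":-0.1},{"dx":0,"dy":-0.0002,"dz":0.0151,"spin":-0},{"dx":0.0001,"dy":-0.0001,"dz":0.015,"spin":-0.1},
```

>>> arm_command(increments=[{"dz":0.0151,"spin":-0.1},{"dz":0.0151,"spin":-0.1},{"dx":0.0002,"dy":-0.0003,"dz":0.0151},{"dx":0.0002,"dy":-0.0003,"dz":0.0151,"spin":-0.1},{"dz":0.0151},{"dx":0.0001,"dy":-0.0001,"dz":0.015},{},{"gripper":40}])

```text
validation failed for argument at $.in...
```

```bash
python3 -c "
from h import *
st()
snap('side','s1');crop('s1','s1c',240,270,345,370,7)"
```

```text
t 1.1 p [0.4694 0.3166 0.16  ] eul [ 3.445e-01  9.388e-01 -3.000e-04] [ 9.388e-01 -3.445e-01 -3.000e-04] f [ 1.25  0.28 -0.56] w 0.0873
```

View pics/s1c.png

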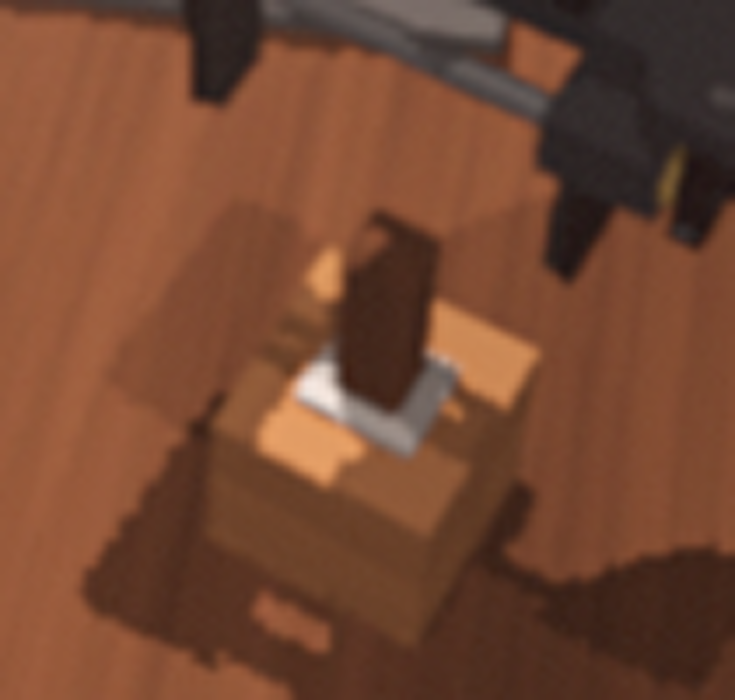

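The jaws straddle the pick as planned, with fingers at (215,60) and (575,240) and the grip at (390,310) in the crop. The call was refused because rows need every field.

>>> arm_command(increments=[{"gripper":100,"dx":0.0001,"dy":-0.0001,"dz":0.0151,"spin":-0.1},{"gripper":100,"dx":0.0001,"dy":-0.0001,"dz":0.0151,"spin":-0.1},{"gripper":100,"dx":0.0001,"dy":-0.0002,"dz":0.0151,"spin":0},{"gripper":100,"dx":0.0001,"dy":-0.0001,"dz":0.0151,"spin":-0.1},{"gripper":100,"dx":0,"dy":-0.0002,"dz":0.0151,"spin":0},{"gripper":100,"dx":0.0001,"dy":-0.0001,"dz":0.015,"spin":0},{"gripper":100,"dx":0,"dy":0,"dz":0,"spin":0},{"gripper":45,"dx":0,"dy":0,"dz":0,"spin":0}])

```text
time: 2.15
ee_pos: [0.4686, 0.3186, 0.0705]
eef_rot: [0.817, 0.577, 0.0, -0.0]
ft_force: [-0.2, -0.0, -0.3]
width: 0.0826
```

```bash
python3 -c "
from h import *
st()
snap('side','s2');crop('s2','s2c',240,270,345,370,7)"
```

```text
t 2.15 p [0.4686 0.3186 0.0705] eul [3.342e-01 9.425e-01 6.000e-04] [ 9.425e-01 -3.342e-01  3.000e-04] f [-0.17 -0.04 -0.35] w 0.0826
```

View pics/s2c.png

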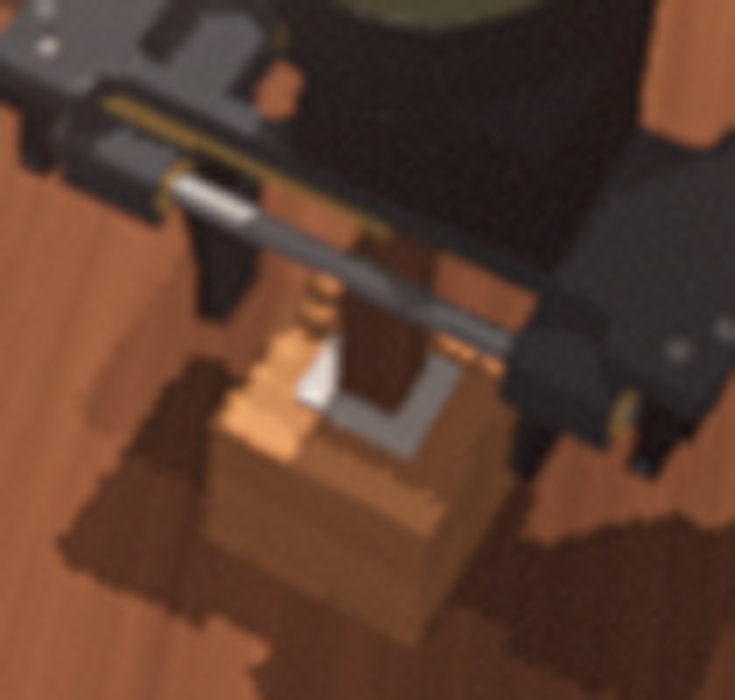

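The jaws bracket the grip evenly. Closing now, then a small lift.

>>> arm_command(increments=[{"gripper":0,"dx":0,"dy":0,"dz":0,"spin":0},{"gripper":0,"dx":0,"dy":0,"dz":0,"spin":0},{"gripper":0,"dx":0,"dy":0,"dz":0,"spin":0},{"gripper":0,"dx":0,"dy":0,"dz":0,"spin":0},{"gripper":0,"dx":0,"dy":0,"dz":0,"spin":0},{"gripper":0,"dx":0,"dy":0,"dz":0,"spin":0},{"gripper":0,"dx":0,"dy":0,"dz":0,"spin":0},{"gripper":0,"dx":0,"dy":0,"dz":0,"spin":0}], grip_force=55)

```text
time: 3.2
ee_pos: [0.4684, 0.3184, 0.0701]
eef_rot: [0.817, 0.577, 0.0, 0.0]
ft_force: [0.9, -0.4, -0.0]
width: 0.0198
```

```bash
python3 -c "
from h import *
st()"
```

```text
t 3.2 p [0.4684 0.3184 0.0701] eul [3.341e-01 9.425e-01 1.000e-04] [ 9.425e-01 -3.341e-01  1.000e-04] f [ 0.88 -0.35 -0.03] w 0.0198
```

>>> arm_command(increments=[{"gripper":0,"dx":0,"dy":0,"dz":-0.006,"spin":0},{"gripper":0,"dx":0,"dy":0,"dz":-0.012,"spin":0},{"gripper":0,"dx":0,"dy":0,"dz":-0.016,"spin":0},{"gripper":0,"dx":0,"dy":0,"dz":-0.018,"spin":0},{"gripper":0,"dx":0,"dy":0,"dz":-0.018,"spin":0},{"gripper":0,"dx":0,"dy":0,"dz":-0.018,"spin":0},{"gripper":0,"dx":0,"dy":0,"dz":-0.012,"spin":0},{"gripper":0,"dx":0,"dy":0,"dz":0,"spin":0}])

```text
time: 4.2
ee_pos: [0.4687, 0.3188, 0.1711]
eef_rot: [0.817, 0.577, 0.001, -0.0]
ft_force: [0.6, 0.1, -2.6]
width: 0.0197
```

```bash
python3 -c "
from h import *
st()
snap('side','s3');crop('s3','s3c',240,250,345,350,7)
snap('top','t3');crop('t3','t3c',115,215,175,275,10)"
```

```text
t 4.2 p [0.4687 0.3188 0.1711] eul [0.3341 0.9425 0.0015] [ 9.426e-01 -3.341e-01  7.000e-04] f [ 0.61  0.15 -2.56] w 0.0197
```

View pics/s3c.png

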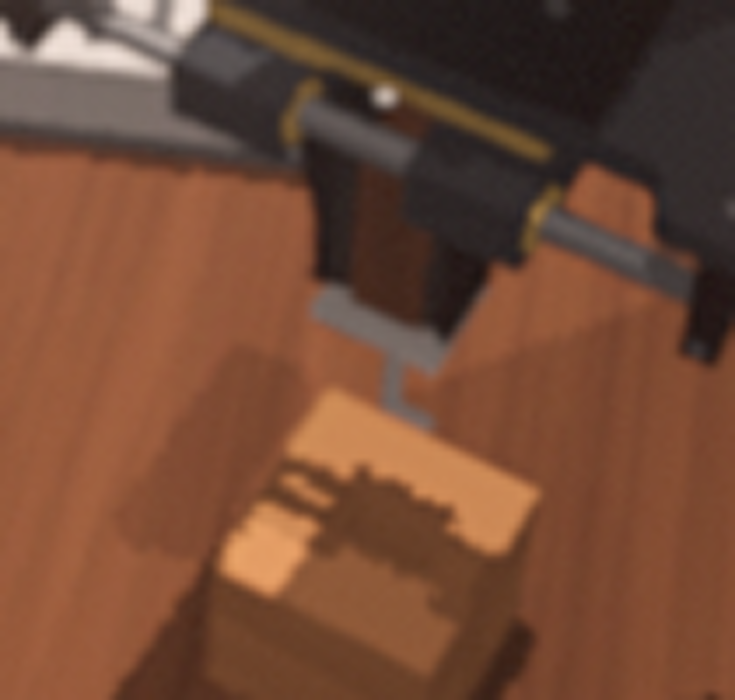

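View pics/t3c.png

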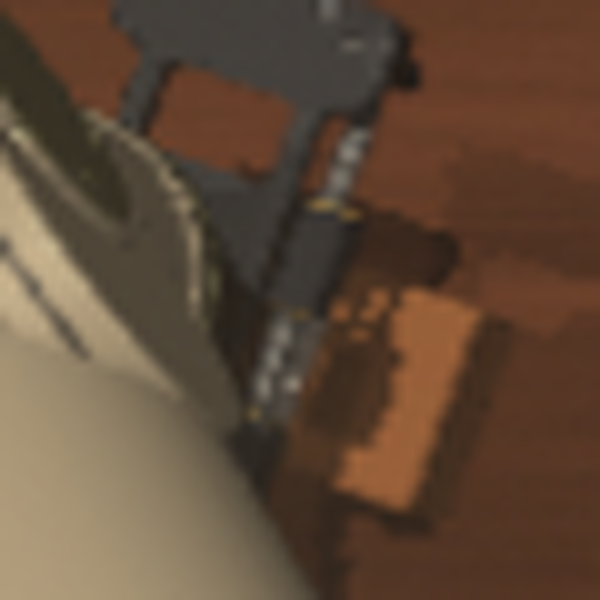

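The pick is up with its toe at (432,422) pointing to image right, which is world −x as wanted. Now carry it over the slot, staying high.

```bash
python3 plan.py .6347 .0392 .165 2.5 8; python3 -c "
from h import *
print(proj('side',(.4687,.3188,.116)), 240+390/7,250+410/7)
a=np.radians(-19.5);print(proj('side',(.4687-.012*np.cos(a),.3188-.012*np.sin(a),.118)),240+432/7,250+422/7)"
```

```text
a0 -19.52 spin -22.02 move [ 0.1666 -0.2791 -0.0046]
{"dx":-0.0259,"dy":0.0313,"dz":0.0006,"spin":-2.8},{"dx":-0.0274,"dy":0.03,"dz":0.0006,"spin":-2.7},{"dx":-0.0288,"dy":0.0286,"dz":0.0006,"spin":-2.8},{"dx":-0.0302,"dy":0.0272,"dz":0.0006,"spin":-2.7},{"dx":-0.0314,"dy":0.0258,"dz":0.0005,"spin":-2.8},{"dx":-0.0326,"dy":0.0242,"dz":0.0006,"spin":-2.7},{"dx":-0.0338,"dy":0.0226,"dz":0.0005,"spin":-2.8},{"dx":-0.0348,"dy":0.021,"dz":0.0006,"spin":-2.7},
[294.82886314 308.72408522] 295.7142857142857 308.57142857142856
[300.96930295 311.02122926] 301.7142857142857 310.2857142857143
```

>>> arm_command(increments=[{"gripper":0,"dx":-0.0259,"dy":0.0313,"dz":0.0006,"spin":-2.8},{"gripper":0,"dx":-0.0274,"dy":0.03,"dz":0.0006,"spin":-2.7},{"gripper":0,"dx":-0.0288,"dy":0.0286,"dz":0.0006,"spin":-2.8},{"gripper":0,"dx":-0.0302,"dy":0.0272,"dz":0.0006,"spin":-2.7},{"gripper":0,"dx":-0.0314,"dy":0.0258,"dz":0.0005,"spin":-2.8},{"gripper":0,"dx":-0.0326,"dy":0.0242,"dz":0.0006,"spin":-2.7},{"gripper":0,"dx":-0.0338,"dy":0.0226,"dz":0.0005,"spin":-2.8},{"gripper":0,"dx":-0.0348,"dy":0.021,"dz":0.0006,"spin":-2.7}])

```text
time: 5.3
ee_pos: [0.6351, 0.0382, 0.1644]
eef_rot: [0.691, 0.723, -0.001, -0.0]
ft_force: [-0.2, 0.7, -1.5]
width: 0.0196
```

```bash
python3 plan.py .6347 .0392 .107 2.5 7;python3 -c "
from h import *
st()"
```

```text
a0 2.58 spin 0.08 move [-0.0004  0.001  -0.0574]
{"dx":0.0001,"dy":-0,"dz":0.0082,"spin":0},{"dx":0.0002,"dy":-0,"dz":0.0082,"spin":0},{"dx":0.0001,"dy":-0.0001,"dz":0.0082,"spin":0},{"dx":0.0002,"dy":-0,"dz":0.0082,"spin":0},{"dx":0.0001,"dy":-0.0001,"dz":0.0082,"spin":0},{"dx":0.0002,"dy":-0,"dz":0.0082,"spin":0},{"dx":0.0001,"dy":-0.0001,"dz":0.0082,"spin":0.1},
t 5.3 p [0.6351 0.0382 0.1644] eul [-4.51e-02  9.99e-01 -1.00e-04] [ 0.999   0.0451 -0.0014] f [-0.24  0.72 -1.52] w 0.0196
```

>>> arm_command(increments=[{"gripper":0,"dx":0,"dy":0,"dz":0.01,"spin":0},{"gripper":0,"dx":0,"dy":0,"dz":0.01,"spin":0},{"gripper":0,"dx":0,"dy":0,"dz":0.01,"spin":0},{"gripper":0,"dx":0,"dy":0,"dz":0.01,"spin":0},{"gripper":0,"dx":0,"dy":0,"dz":0.01,"spin":0},{"gripper":0,"dx":0,"dy":0,"dz":0.007,"spin":0},{"gripper":0,"dx":0,"dy":0,"dz":0,"spin":0},{"gripper":0,"dx":0,"dy":0,"dz":0,"spin":0}])

```text
time: 6.3
ee_pos: [0.6352, 0.0394, 0.1088]
eef_rot: [0.692, 0.722, 0.0, 0.0]
ft_force: [-0.6, -0.5, -1.5]
width: 0.02
```

```bash
python3 -c "
from h import *
s=st();p=s['ee_pos']
print('exp foot',proj('side',(p[0],p[1],p[2]-.0551)),'tip',proj('side',(p[0]-.012,p[1]-.0005,p[2]-.0531)))
snap('side','s4');crop('s4','s4c',210,180,300,255,8)
snap('top','t4');crop('t4','t4c',195,170,290,265,8)"
```

```text
t 6.3 p [0.6352 0.0394 0.1088] eul [-4.330e-02  9.991e-01  2.000e-04] [9.991e-01 4.330e-02 7.000e-04] f [-0.61 -0.51 -1.52] w 0.02
exp foot [240.56688845 214.20604843] tip [245.51527175 214.14230836]
```

View pics/s4c.png

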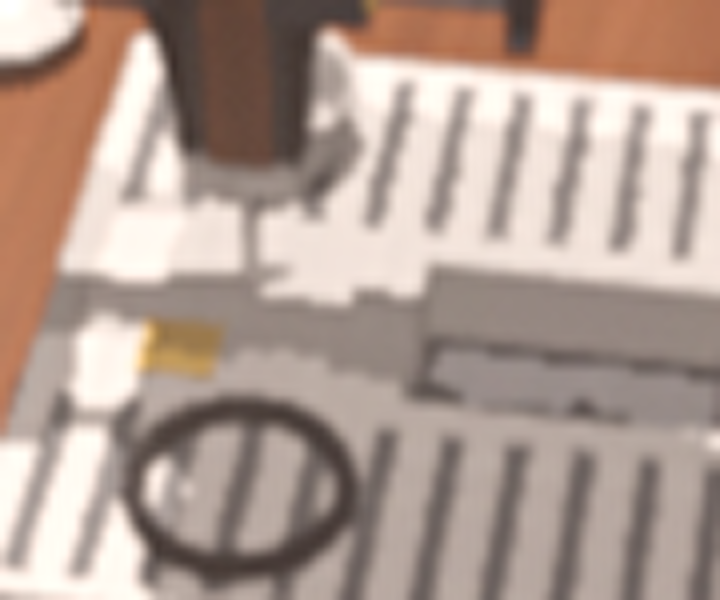

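View pics/t4c.png

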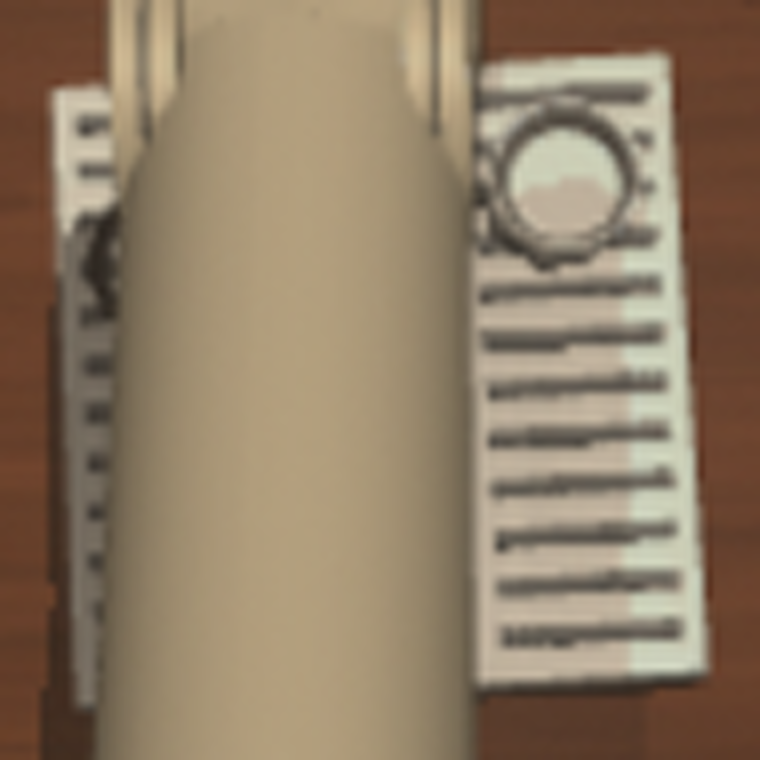

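The top view is blocked by the arm. In the side crop the shank runs down at u≈250 with its foot near (250,275). I'll enlarge that.

```bash
python3 -c "
from h import *
crop('s4','s4d',220,195,265,230,16)
crop('side0','s0d',210,195,275,245,12)"
```

```text
(no output)
```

View pics/s4d.png

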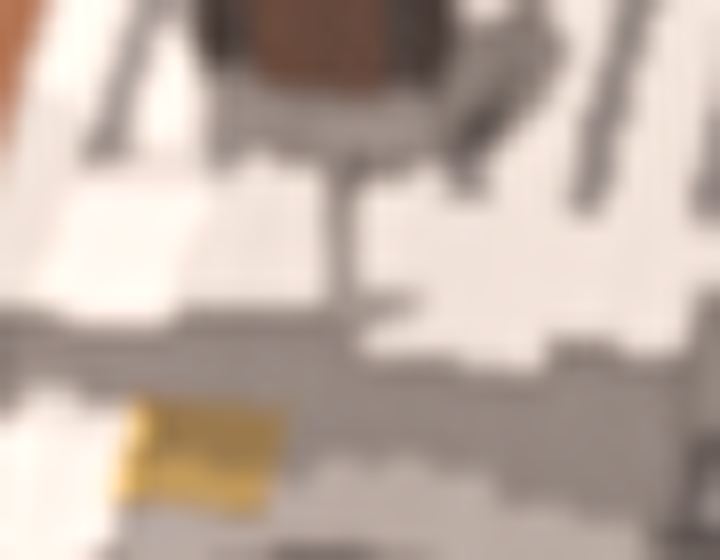

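View pics/s0d.png

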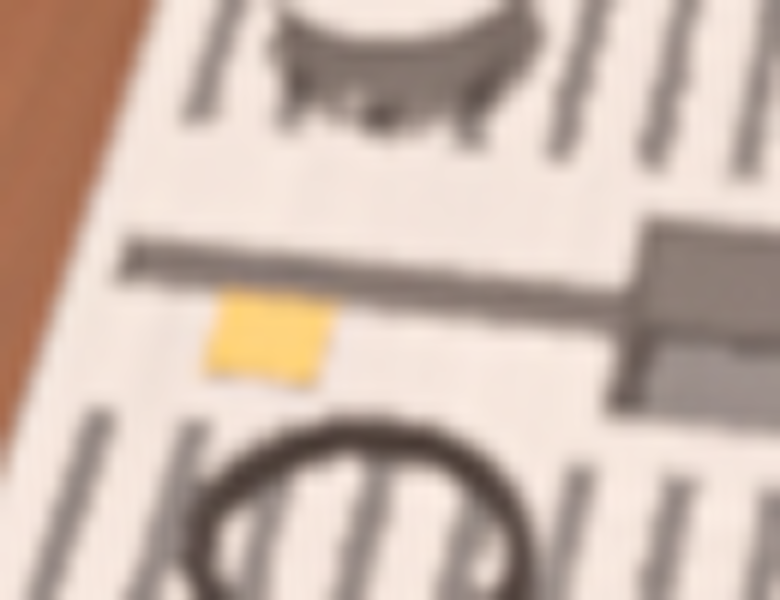

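```bash
python3 -c "
from fit import *
p=np.array([.6352,.0394,.1088])
m=lambda u,v,z:onz('side',*o(210,195,12,[(u,v)])[0],z)[:2]
A=m(370,262,.04);B=m(370,303,.04);print('slot mid at',(A+B)/2, np.linalg.norm(A-B))
C=m(560,279,.04);D=m(560,324,.04);print('mid2',(C+D)/2)
e=m(125,262,.04);f1=m(640,270,.04);print('slot end(.097)',e,'pocket start(-.005)',m(642,222,.04),m(610,408,.04))
g=lambda u,v,z:onz('side',*o(220,195,16,[(u,v)])[0],z)[:2]
print('shank/foot',g(340,302,p[2]-.0531),'tip',g(412,302,p[2]-.0531))
"
```

```text
slot mid at [0.63633272 0.03861722] 0.011760909010030046
mid2 [0.59799942 0.03641747]
slot end(.097) [0.68603406 0.04267399] pocket start(-.005) [0.58644584 0.01071234] [0.58238663 0.06352165]
shank/foot [0.63482575 0.03859182] tip [0.62434497 0.03648232]
```

>>> arm_command(increments=[{"gripper":0,"dx":0.0005,"dy":-0.001,"dz":0.004,"spin":0},{"gripper":0,"dx":0,"dy":0,"dz":0.005,"spin":0},{"gripper":0,"dx":0,"dy":0,"dz":0.005,"spin":0},{"gripper":0,"dx":0,"dy":0,"dz":0.005,"spin":0},{"gripper":0,"dx":0,"dy":0,"dz":0.005,"spin":0},{"gripper":0,"dx":0,"dy":0,"dz":0.005,"spin":0},{"gripper":0,"dx":0,"dy":0,"dz":0,"spin":0},{"gripper":0,"dx":0,"dy":0,"dz":0,"spin":0}])

```text
time: 7.4
ee_pos: [0.6341, 0.0398, 0.0796]
eef_rot: [0.692, 0.722, 0.0, 0.0]
ft_force: [-0.5, 0.0, -0.6]
width: 0.0197
```

```bash
python3 -c "
from h import *
st();print(read_state()['torque'])
snap('side','s5');crop('s5','s5d',210,180,275,230,12)"
```

```text
t 7.4 p [0.6341 0.0398 0.0796] eul [-4.340e-02  9.991e-01  1.000e-04] [9.991e-01 4.340e-02 3.000e-04] f [-0.46  0.01 -0.56] w 0.0197
[-0.05972097  0.01923575 -0.03658998]
```

View pics/s5d.png

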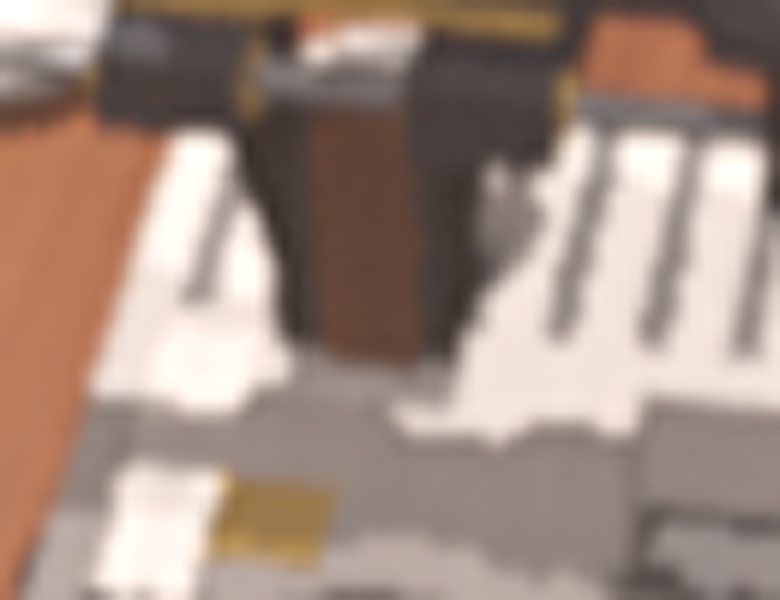

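The toe is inside the slot with no contact. I'll descend slowly past the bolt's top.

>>> arm_command(increments=[{"gripper":0,"dx":0,"dy":0,"dz":0.0015,"spin":0},{"gripper":0,"dx":0,"dy":0,"dz":0.001,"spin":0},{"gripper":0,"dx":0,"dy":0,"dz":0.001,"spin":0},{"gripper":0,"dx":0,"dy":0,"dz":0.001,"spin":0},{"gripper":0,"dx":0,"dy":0,"dz":0.001,"spin":0},{"gripper":0,"dx":0,"dy":0,"dz":0.001,"spin":0},{"gripper":0,"dx":0,"dy":0,"dz":0.0005,"spin":0},{"gripper":0,"dx":0,"dy":0,"dz":0,"spin":0}])

```text
time: 8.45
ee_pos: [0.6339, 0.0398, 0.0724]
eef_rot: [0.692, 0.722, -0.0, -0.0]
ft_force: [0.6, -0.2, -1.8]
width: 0.02
```

>>> arm_command(increments=[{"gripper":0,"dx":0,"dy":0,"dz":0.001,"spin":0},{"gripper":0,"dx":0,"dy":0,"dz":0.001,"spin":0},{"gripper":0,"dx":0,"dy":0,"dz":0.001,"spin":0},{"gripper":0,"dx":0,"dy":0,"dz":0.001,"spin":0},{"gripper":0,"dx":0,"dy":0,"dz":0.001,"spin":0},{"gripper":0,"dx":0,"dy":0,"dz":0.001,"spin":0},{"gripper":0,"dx":0,"dy":0,"dz":0,"spin":0},{"gripper":0,"dx":0,"dy":0,"dz":0,"spin":0}])

```text
time: 9.45
ee_pos: [0.634, 0.0398, 0.0665]
eef_rot: [0.692, 0.722, 0.0, 0.0]
ft_force: [-0.1, 0.8, -1.2]
width: 0.02
```

>>> arm_command(increments=[{"gripper":0,"dx":0,"dy":0,"dz":0.0005,"spin":0},{"gripper":0,"dx":0,"dy":0,"dz":0.0005,"spin":0},{"gripper":0,"dx":0,"dy":0,"dz":0.0005,"spin":0},{"gripper":0,"dx":0,"dy":0,"dz":0.0005,"spin":0},{"gripper":0,"dx":0,"dy":0,"dz":0.0005,"spin":0},{"gripper":0,"dx":0,"dy":0,"dz":0,"spin":0},{"gripper":0,"dx":0,"dy":0,"dz":0,"spin":0},{"gripper":0,"dx":0,"dy":0,"dz":0,"spin":0}])

```text
time: 10.45
ee_pos: [0.6339, 0.0398, 0.0639]
eef_rot: [0.692, 0.722, 0.0, -0.0]
ft_force: [-0.1, 0.0, -1.5]
width: 0.0199
```

>>> arm_command(increments=[{"gripper":0,"dx":0,"dy":-0.0015,"dz":0,"spin":0},{"gripper":0,"dx":0,"dy":-0.0015,"dz":0,"spin":0},{"gripper":0,"dx":0,"dy":-0.0015,"dz":0,"spin":0},{"gripper":0,"dx":0,"dy":-0.0015,"dz":0,"spin":0},{"gripper":0,"dx":0,"dy":-0.0015,"dz":0,"spin":0},{"gripper":0,"dx":0,"dy":-0.001,"dz":0,"spin":0},{"gripper":0,"dx":0,"dy":-0.001,"dz":0,"spin":0},{"gripper":0,"dx":0,"dy":0,"dz":0,"spin":0}])

```text
time: 11.45
ee_pos: [0.6244, 0.0394, 0.064]
eef_rot: [0.692, 0.722, 0.0, -0.0]
ft_force: [-0.4, 0.8, -0.6]
width: 0.02
```

The toe tip is past the bar's rear edge without contact, so it's beneath the bar. I'll continue until the shank touches.

>>> arm_command(increments=[{"gripper":0,"dx":0,"dy":-0.001,"dz":0,"spin":0},{"gripper":0,"dx":0,"dy":-0.001,"dz":0,"spin":0},{"gripper":0,"dx":0,"dy":-0.001,"dz":0,"spin":0},{"gripper":0,"dx":0,"dy":-0.001,"dz":0,"spin":0},{"gripper":0,"dx":0,"dy":-0.001,"dz":0,"spin":0},{"gripper":0,"dx":0,"dy":0,"dz":0,"spin":0},{"gripper":0,"dx":0,"dy":0,"dz":0,"spin":0},{"gripper":0,"dx":0,"dy":0,"dz":0,"spin":0}])

```text
time: 12.45
ee_pos: [0.6198, 0.0392, 0.0641]
eef_rot: [0.692, 0.722, 0.0, 0.0]
ft_force: [5.0, -0.0, -1.2]
width: 0.0195
```

>>> arm_command(increments=[{"gripper":0,"dx":0,"dy":-0.001,"dz":0,"spin":0},{"gripper":0,"dx":0,"dy":-0.0015,"dz":0,"spin":0},{"gripper":0,"dx":0,"dy":-0.002,"dz":0,"spin":0},{"gripper":0,"dx":0,"dy":-0.002,"dz":0,"spin":0},{"gripper":0,"dx":0,"dy":-0.002,"dz":0,"spin":0},{"gripper":0,"dx":0,"dy":-0.002,"dz":0,"spin":0},{"gripper":0,"dx":0,"dy":-0.002,"dz":0,"spin":0},{"gripper":0,"dx":0,"dy":-0.002,"dz":0,"spin":0}])

```text
time: 13.45
ee_pos: [0.6052, 0.0386, 0.0641]
eef_rot: [0.692, 0.722, 0.0, 0.0]
ft_force: [5.1, -0.3, -1.7]
width: 0.0196
```

```bash
python3 -c "
from h import *
st();print(read_state()['torque'])
snap('side','s6');crop('s6','s6d',210,180,300,245,8)"
```

```text
t 13.45 p [0.6052 0.0386 0.0641] eul [-4.330e-02  9.991e-01  1.000e-04] [9.991e-01 4.330e-02 7.000e-04] f [ 5.15 -0.26 -1.71] w 0.0196
[-0.0498645  -1.43587579 -0.00571425]
```

View pics/s6d.png

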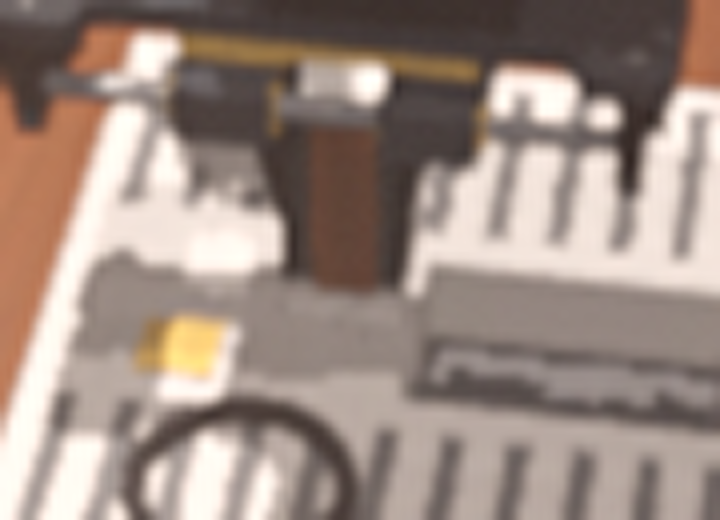

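The bolt is dragging steadily at about 5 N. Continuing.

>>> arm_command(increments=[{"gripper":0,"dx":0,"dy":-0.003,"dz":0,"spin":0},{"gripper":0,"dx":0,"dy":-0.003,"dz":0,"spin":0},{"gripper":0,"dx":0,"dy":-0.003,"dz":0,"spin":0},{"gripper":0,"dx":0,"dy":-0.003,"dz":0,"spin":0},{"gripper":0,"dx":0,"dy":-0.003,"dz":0,"spin":0},{"gripper":0,"dx":0,"dy":-0.003,"dz":0,"spin":0},{"gripper":0,"dx":0,"dy":-0.003,"dz":0,"spin":0},{"gripper":0,"dx":0,"dy":-0.003,"dz":0,"spin":0}])

```text
time: 14.5
ee_pos: [0.5807, 0.0375, 0.0639]
eef_rot: [0.692, 0.722, -0.0, -0.0]
ft_force: [0.5, -0.4, -1.9]
width: 0.0196
```

>>> arm_command(increments=[{"gripper":0,"dx":0,"dy":-0.003,"dz":0,"spin":0},{"gripper":0,"dx":0,"dy":-0.003,"dz":0,"spin":0},{"gripper":0,"dx":0,"dy":-0.004,"dz":0,"spin":0},{"gripper":0,"dx":0,"dy":-0.004,"dz":0,"spin":0},{"gripper":0,"dx":0,"dy":-0.004,"dz":0,"spin":0},{"gripper":0,"dx":0,"dy":-0.004,"dz":0,"spin":0},{"gripper":0,"dx":0,"dy":-0.004,"dz":0,"spin":0},{"gripper":0,"dx":0,"dy":-0.003,"dz":0,"spin":0}])

```text
time: 15.5
ee_pos: [0.5517, 0.0363, 0.0639]
eef_rot: [0.692, 0.722, 0.0, -0.0]
ft_force: [0.3, -0.4, -1.2]
width: 0.0197
```

```bash
python3 -c "
from h import *
st()
snap('side','s7');crop('s7','s7d',225,185,325,250,8)"
```

```text
t 15.5 p [0.5517 0.0363 0.0639] eul [-4.330e-02  9.991e-01  1.000e-04] [ 0.9991  0.0433 -0.    ] f [ 0.3  -0.39 -1.18] w 0.0197
```

View pics/s7d.png

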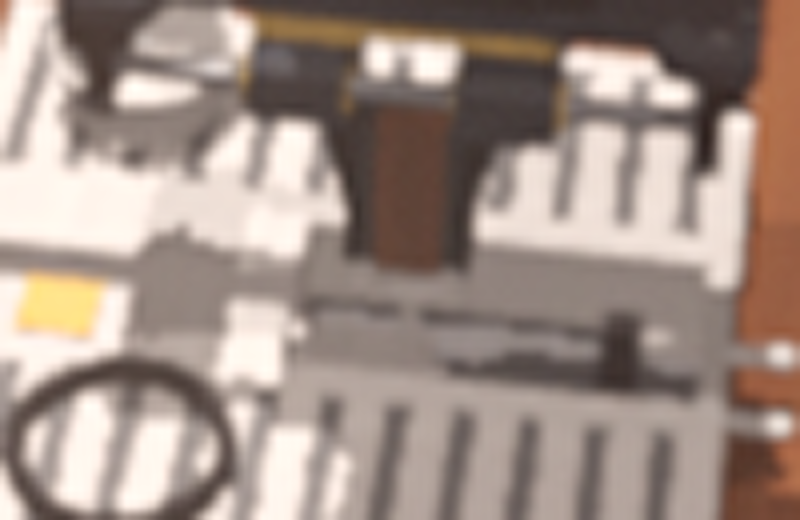

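Bolt free; the pick at tray (410,290) is trailing toward the bumper (620,350). Continue, slowing before the bumper.

>>> arm_command(increments=[{"gripper":0,"dx":0,"dy":-0.004,"dz":0,"spin":0},{"gripper":0,"dx":0,"dy":-0.005,"dz":0,"spin":0},{"gripper":0,"dx":0,"dy":-0.005,"dz":0,"spin":0},{"gripper":0,"dx":0,"dy":-0.005,"dz":0,"spin":0},{"gripper":0,"dx":0,"dy":-0.005,"dz":0,"spin":0},{"gripper":0,"dx":0,"dy":-0.005,"dz":0,"spin":0},{"gripper":0,"dx":0,"dy":-0.004,"dz":0,"spin":0},{"gripper":0,"dx":0,"dy":-0.002,"dz":0,"spin":0}])

```text
time: 16.55
ee_pos: [0.5168, 0.0348, 0.064]
eef_rot: [0.692, 0.722, 0.0, -0.0]
ft_force: [1.4, -0.7, -0.7]
width: 0.0195
```

```bash
python3 -c "
from h import *
st()
snap('side','s8');crop('s8','s8d',225,185,325,250,8)"
```

```text
t 16.55 p [0.5168 0.0348 0.064 ] eul [-4.340e-02  9.991e-01  2.000e-04] [9.991e-01 4.340e-02 1.000e-04] f [ 1.43 -0.69 -0.72] w 0.0195
```

View pics/s8d.png

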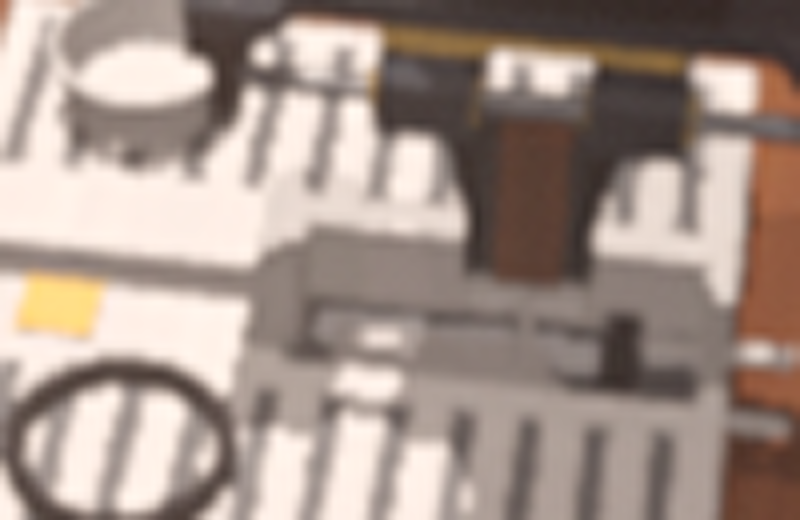

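The shank is at u≈528 and the bumper's rear at ≈600, leaving roughly 13 mm to go.

>>> arm_command(increments=[{"gripper":0,"dx":0,"dy":-0.002,"dz":0,"spin":0},{"gripper":0,"dx":0,"dy":-0.002,"dz":0,"spin":0},{"gripper":0,"dx":0,"dy":-0.001,"dz":0,"spin":0},{"gripper":0,"dx":0,"dy":-0.001,"dz":0,"spin":0},{"gripper":0,"dx":0,"dy":-0.001,"dz":0,"spin":0},{"gripper":0,"dx":0,"dy":-0.001,"dz":0,"spin":0},{"gripper":0,"dx":0,"dy":-0.001,"dz":0,"spin":0},{"gripper":0,"dx":0,"dy":0,"dz":0,"spin":0}])

```text
time: 17.6
ee_pos: [0.508, 0.0344, 0.0639]
eef_rot: [0.692, 0.722, 0.0, -0.0]
ft_force: [0.4, 0.3, -1.4]
width: 0.0199
```

>>> arm_command(increments=[{"gripper":0,"dx":0,"dy":-0.0005,"dz":0,"spin":0},{"gripper":0,"dx":0,"dy":-0.0005,"dz":0,"spin":0},{"gripper":0,"dx":0,"dy":-0.0005,"dz":0,"spin":0},{"gripper":0,"dx":0,"dy":0,"dz":0,"spin":0},{"gripper":0,"dx":0,"dy":0,"dz":0,"spin":0},{"gripper":0,"dx":0,"dy":0,"dz":0,"spin":0},{"gripper":0,"dx":0,"dy":0,"dz":0,"spin":0},{"gripper":0,"dx":0,"dy":0,"dz":0,"spin":0}])

```text
time: 18.6
ee_pos: [0.5066, 0.0343, 0.0639]
eef_rot: [0.692, 0.722, 0.0, -0.0]
ft_force: [0.3, 0.7, -1.6]
width: 0.0193
```

>>> arm_command(increments=[{"gripper":0,"dx":0,"dy":-0.0005,"dz":0,"spin":0},{"gripper":0,"dx":0,"dy":-0.0005,"dz":0,"spin":0},{"gripper":0,"dx":0,"dy":0,"dz":0,"spin":0},{"gripper":0,"dx":0,"dy":0,"dz":0,"spin":0},{"gripper":0,"dx":0,"dy":0,"dz":0,"spin":0},{"gripper":0,"dx":0,"dy":0,"dz":0,"spin":0},{"gripper":0,"dx":0,"dy":0,"dz":0,"spin":0},{"gripper":0,"dx":0,"dy":0,"dz":0,"spin":0}])

```text
time: 19.6
ee_pos: [0.5056, 0.0343, 0.0639]
eef_rot: [0.692, 0.722, 0.0, -0.0]
ft_force: [-0.1, 0.7, -1.6]
width: 0.02
```

>>> arm_command(increments=[{"gripper":0,"dx":0,"dy":-0.0005,"dz":0,"spin":0},{"gripper":0,"dx":0,"dy":-0.0005,"dz":0,"spin":0},{"gripper":0,"dx":0,"dy":-0.0003,"dz":0,"spin":0},{"gripper":0,"dx":0,"dy":0,"dz":0,"spin":0},{"gripper":0,"dx":0,"dy":0,"dz":0,"spin":0},{"gripper":0,"dx":0,"dy":0,"dz":0,"spin":0},{"gripper":0,"dx":0,"dy":0,"dz":0,"spin":0},{"gripper":0,"dx":0,"dy":0,"dz":0,"spin":0}])

```text
time: 20.6
ee_pos: [0.5043, 0.0342, 0.0639]
eef_rot: [0.692, 0.722, 0.0, -0.0]
ft_force: [0.6, -0.1, -1.8]
width: 0.0196
```

>>> arm_command(increments=[{"gripper":0,"dx":0,"dy":-0.0005,"dz":0,"spin":0},{"gripper":0,"dx":0,"dy":-0.0005,"dz":0,"spin":0},{"gripper":0,"dx":0,"dy":0,"dz":0,"spin":0},{"gripper":0,"dx":0,"dy":0,"dz":0,"spin":0},{"gripper":0,"dx":0,"dy":0,"dz":0,"spin":0},{"gripper":0,"dx":0,"dy":0,"dz":0,"spin":0},{"gripper":0,"dx":0,"dy":0,"dz":0,"spin":0},{"gripper":0,"dx":0,"dy":0,"dz":0,"spin":0}])

```text
time: 21.6
ee_pos: [0.5032, 0.0342, 0.0639]
eef_rot: [0.692, 0.722, 0.0, -0.0]
ft_force: [-0.2, 0.1, -2.9]
width: 0.0196
```

>>> arm_command(increments=[{"gripper":0,"dx":0,"dy":-0.0004,"dz":0,"spin":0},{"gripper":0,"dx":0,"dy":-0.0003,"dz":0,"spin":0},{"gripper":0,"dx":0,"dy":-0.0003,"dz":0,"spin":0},{"gripper":0,"dx":0,"dy":0,"dz":0,"spin":0},{"gripper":0,"dx":0,"dy":0,"dz":0,"spin":0},{"gripper":0,"dx":0,"dy":0,"dz":0,"spin":0},{"gripper":0,"dx":0,"dy":0,"dz":0,"spin":0},{"gripper":0,"dx":0,"dy":0,"dz":0,"spin":0}])

```text
time: 22.6
ee_pos: [0.5023, 0.0341, 0.0639]
eef_rot: [0.692, 0.722, 0.0, 0.0]
ft_force: [0.0, 1.0, -1.5]
width: 0.0197
```

```bash
python3 -c "
from h import *
st()
snap('side','s9');crop('s9','s9d',255,195,325,245,11)"
```

```text
t 22.6 p [0.5023 0.0341 0.0639] eul [-0.0433  0.9991  0.    ] [0.9991 0.0433 0.    ] f [ 0.01  1.01 -1.49] w 0.0197
```

View pics/s9d.png

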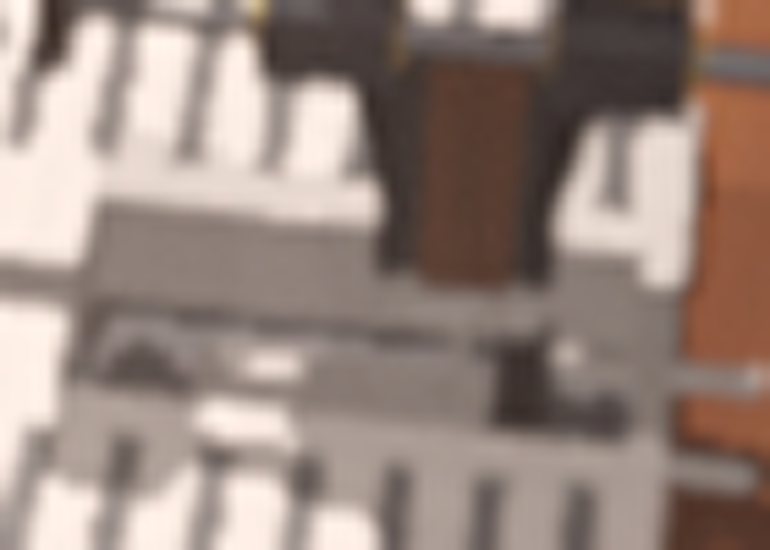

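The shank is at u≈475 and the bumper's rear at ≈495, so they're nearly touching. Continuing in small steps.

>>> arm_command(increments=[{"gripper":0,"dx":0,"dy":-0.0004,"dz":0,"spin":0},{"gripper":0,"dx":0,"dy":-0.0003,"dz":0,"spin":0},{"gripper":0,"dx":0,"dy":-0.0003,"dz":0,"spin":0},{"gripper":0,"dx":0,"dy":0,"dz":0,"spin":0},{"gripper":0,"dx":0,"dy":0,"dz":0,"spin":0},{"gripper":0,"dx":0,"dy":0,"dz":0,"spin":0},{"gripper":0,"dx":0,"dy":0,"dz":0,"spin":0},{"gripper":0,"dx":0,"dy":0,"dz":0,"spin":0}])

```text
time: 23.65
ee_pos: [0.5018, 0.0341, 0.0641]
eef_rot: [0.692, 0.722, 0.0, 0.0]
ft_force: [5.2, -0.0, -4.5]
width: 0.0198
```

>>> arm_command(increments=[{"gripper":0,"dx":0,"dy":-0.0004,"dz":0,"spin":0},{"gripper":0,"dx":0,"dy":-0.0003,"dz":0,"spin":0},{"gripper":0,"dx":0,"dy":0,"dz":0,"spin":0},{"gripper":0,"dx":0,"dy":0,"dz":0,"spin":0},{"gripper":0,"dx":0,"dy":0,"dz":0,"spin":0},{"gripper":0,"dx":0,"dy":0,"dz":0,"spin":0},{"gripper":0,"dx":0,"dy":0,"dz":0,"spin":0},{"gripper":0,"dx":0,"dy":0,"dz":0,"spin":0}])

```text
time: 24.65
ee_pos: [0.5016, 0.0341, 0.0643]
eef_rot: [0.692, 0.722, 0.001, 0.001]
ft_force: [7.1, -0.5, -4.7]
width: 0.0196
```

>>> arm_command(increments=[{"gripper":0,"dx":0,"dy":-0.0003,"dz":0,"spin":0},{"gripper":0,"dx":0,"dy":-0.0002,"dz":0,"spin":0},{"gripper":0,"dx":0,"dy":0,"dz":0,"spin":0},{"gripper":0,"dx":0,"dy":0,"dz":0,"spin":0},{"gripper":0,"dx":0,"dy":0,"dz":0,"spin":0},{"gripper":0,"dx":0,"dy":0,"dz":0,"spin":0},{"gripper":0,"dx":0,"dy":0,"dz":0,"spin":0},{"gripper":0,"dx":0,"dy":0,"dz":0,"spin":0}])

```text
time: 25.65
ee_pos: [0.5015, 0.0341, 0.0644]
eef_rot: [0.692, 0.722, 0.001, 0.001]
ft_force: [8.0, 0.3, -5.7]
width: 0.0196
```

>>> arm_command(increments=[{"gripper":0,"dx":0,"dy":-0.0003,"dz":0.0002,"spin":0},{"gripper":0,"dx":0,"dy":-0.0002,"dz":0,"spin":0},{"gripper":0,"dx":0,"dy":0,"dz":0,"spin":0},{"gripper":0,"dx":0,"dy":0,"dz":0,"spin":0},{"gripper":0,"dx":0,"dy":0,"dz":0,"spin":0},{"gripper":0,"dx":0,"dy":0,"dz":0,"spin":0},{"gripper":0,"dx":0,"dy":0,"dz":0,"spin":0},{"gripper":0,"dx":0,"dy":0,"dz":0,"spin":0}])

```text
time: 26.65
ee_pos: [0.5014, 0.0341, 0.0644]
eef_rot: [0.692, 0.722, 0.001, 0.001]
ft_force: [9.6, 0.5, -5.1]
width: 0.0196
```

```bash
python3 -c "
from h import *
st();print(read_state()['torque'])
snap('side','s10');crop('s10','s10d',255,195,325,245,11)"
```

```text
t 26.65 p [0.5014 0.0341 0.0644] eul [-4.330e-02  9.991e-01  2.000e-04] [0.9991 0.0433 0.0039] f [ 9.61  0.48 -5.06] w 0.0196
[-0.03900432 -2.62005671  0.04833727]
```

View pics/s10d.png

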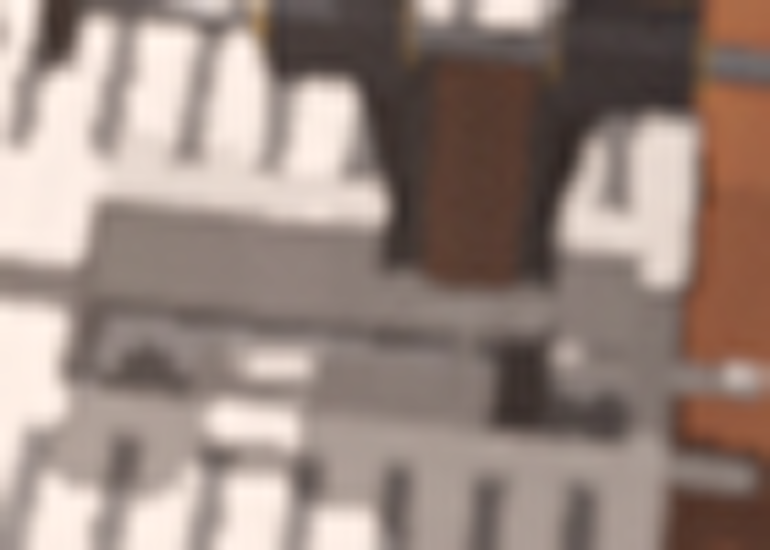

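About 9.6 N was held for roughly a second. Next I release and back the toe out from under the bar.

>>> arm_command(increments=[{"gripper":0,"dx":0,"dy":0.0005,"dz":0,"spin":0},{"gripper":0,"dx":0,"dy":0.001,"dz":0,"spin":0},{"gripper":0,"dx":0,"dy":0.001,"dz":0,"spin":0},{"gripper":0,"dx":0,"dy":0.001,"dz":0,"spin":0},{"gripper":0,"dx":0,"dy":0.002,"dz":0,"spin":0},{"gripper":0,"dx":0,"dy":0.002,"dz":0,"spin":0},{"gripper":0,"dx":0,"dy":0,"dz":0,"spin":0},{"gripper":0,"dx":0,"dy":0,"dz":0,"spin":0}])

```text
time: 27.7
ee_pos: [0.5069, 0.0343, 0.0637]
eef_rot: [0.692, 0.722, -0.0, -0.0]
ft_force: [0.6, -0.8, -1.7]
width: 0.0197
```

>>> arm_command(increments=[{"gripper":0,"dx":0,"dy":0.0015,"dz":0,"spin":0},{"gripper":0,"dx":0,"dy":0.0015,"dz":0,"spin":0},{"gripper":0,"dx":0,"dy":0.0015,"dz":0,"spin":0},{"gripper":0,"dx":0,"dy":0.0015,"dz":0,"spin":0},{"gripper":0,"dx":0,"dy":0.001,"dz":0,"spin":0},{"gripper":0,"dx":0,"dy":0.001,"dz":0,"spin":0},{"gripper":0,"dx":0,"dy":0,"dz":0,"spin":0},{"gripper":0,"dx":0,"dy":0,"dz":0,"spin":0}])

```text
time: 28.7
ee_pos: [0.515, 0.0347, 0.0637]
eef_rot: [0.692, 0.722, 0.0, -0.0]
ft_force: [0.4, 0.7, -1.2]
width: 0.02
```

```bash
python3 -c "
from h import *
st()
snap('side','s11');crop('s11','s11d',255,195,325,245,11)"
```

```text
t 28.7 p [0.515  0.0347 0.0637] eul [-4.330e-02  9.991e-01  1.000e-04] [ 0.9991  0.0433 -0.    ] f [ 0.37  0.69 -1.17] w 0.02
```

View pics/s11d.png

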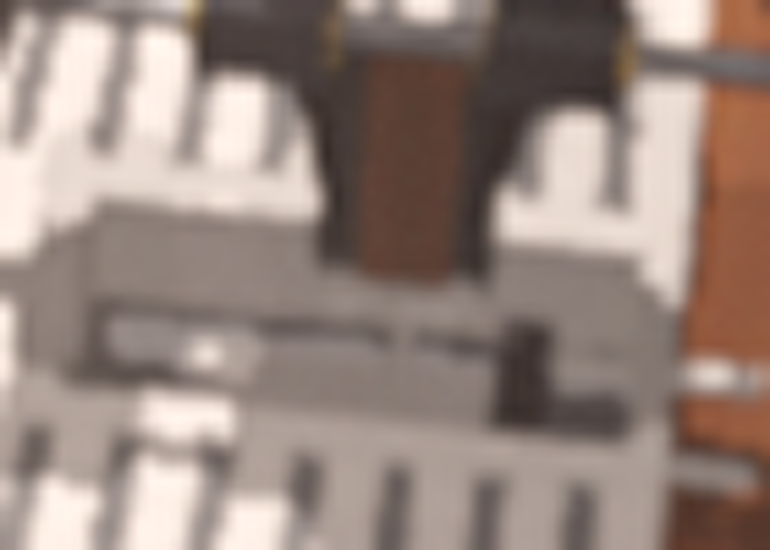

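The shank is now at u≈405, well behind the bumper, with no force. I lift slowly and watch for a snag.

>>> arm_command(increments=[{"gripper":0,"dx":0,"dy":0,"dz":-0.001,"spin":0},{"gripper":0,"dx":0,"dy":0,"dz":-0.001,"spin":0},{"gripper":0,"dx":0,"dy":0,"dz":-0.001,"spin":0},{"gripper":0,"dx":0,"dy":0,"dz":-0.001,"spin":0},{"gripper":0,"dx":0,"dy":0,"dz":-0.001,"spin":0},{"gripper":0,"dx":0,"dy":0,"dz":-0.001,"spin":0},{"gripper":0,"dx":0,"dy":0,"dz":0,"spin":0},{"gripper":0,"dx":0,"dy":0,"dz":0,"spin":0}])

```text
time: 29.75
ee_pos: [0.515, 0.0347, 0.0697]
eef_rot: [0.692, 0.722, 0.0, -0.0]
ft_force: [0.4, 0.2, -1.7]
width: 0.0196
```

>>> arm_command(increments=[{"gripper":0,"dx":0,"dy":0,"dz":-0.002,"spin":0},{"gripper":0,"dx":0,"dy":0,"dz":-0.002,"spin":0},{"gripper":0,"dx":0,"dy":0,"dz":-0.003,"spin":0},{"gripper":0,"dx":0,"dy":0,"dz":-0.004,"spin":0},{"gripper":0,"dx":0,"dy":0,"dz":-0.005,"spin":0},{"gripper":0,"dx":0,"dy":0,"dz":-0.005,"spin":0},{"gripper":0,"dx":0,"dy":0,"dz":-0.005,"spin":0},{"gripper":0,"dx":0,"dy":0,"dz":0,"spin":0}])

```text
time: 30.75
ee_pos: [0.5154, 0.0348, 0.0962]
eef_rot: [0.692, 0.722, 0.0, 0.0]
ft_force: [-0.5, 0.0, -2.0]
width: 0.0196
```

```bash
python3 -c "
from h import *
st()
snap('side','s12');crop('s12','s12d',255,185,325,245,11)"
```

```text
t 30.75 p [0.5154 0.0348 0.0962] eul [-4.330e-02  9.991e-01  3.000e-04] [9.991e-01 4.330e-02 8.000e-04] f [-0.49  0.05 -2.02] w 0.0196
```

View pics/s12d.png

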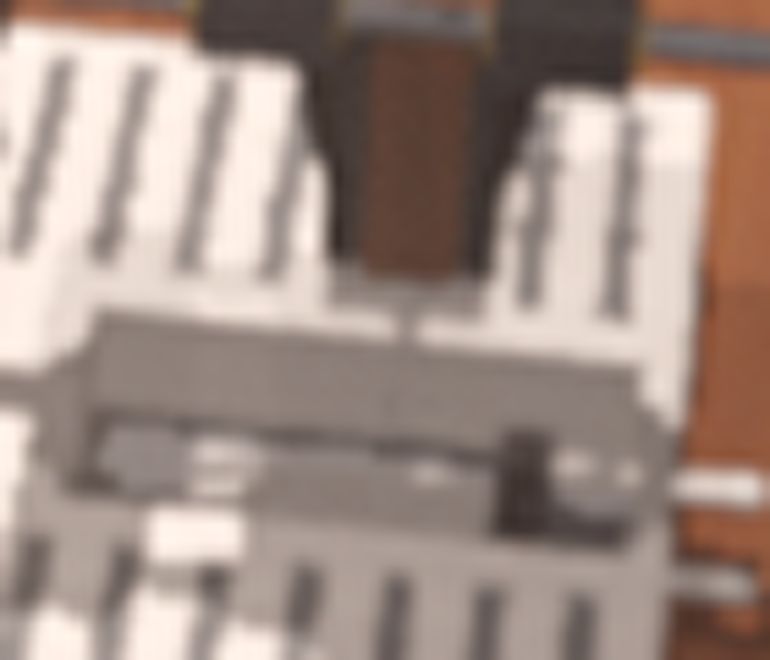

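The pick is out and the bolt lies on the pocket floor, with its lit tail near (225,455) and its front at the bumper. Now back up and over to the holder.

>>> arm_command(increments=[{"gripper":0,"dx":0,"dy":0,"dz":-0.012,"spin":0},{"gripper":0,"dx":0,"dy":0,"dz":-0.02,"spin":0},{"gripper":0,"dx":0,"dy":0,"dz":-0.02,"spin":0},{"gripper":0,"dx":0,"dy":0,"dz":-0.015,"spin":0},{"gripper":0,"dx":0,"dy":0,"dz":-0.007,"spin":0},{"gripper":0,"dx":0,"dy":0,"dz":0,"spin":0},{"gripper":0,"dx":0,"dy":0,"dz":0,"spin":0},{"gripper":0,"dx":0,"dy":0,"dz":0,"spin":0}])

```text
time: 31.8
ee_pos: [0.5147, 0.0346, 0.1691]
eef_rot: [0.692, 0.722, -0.0, -0.0]
ft_force: [0.1, 0.3, -1.3]
width: 0.0199
```

```bash
python3 plan.py .4685 .3186 .171 -19.5 8
```

```text
a0 2.48 spin 21.98 move [-0.0462  0.284   0.0019]
{"dx":0.0357,"dy":-0.0042,"dz":-0.0002,"spin":2.7},{"dx":0.0355,"dy":-0.0059,"dz":-0.0002,"spin":2.8},{"dx":0.0351,"dy":-0.0076,"dz":-0.0003,"spin":2.7},{"dx":0.0348,"dy":-0.0093,"dz":-0.0002,"spin":2.8},{"dx":0.0342,"dy":-0.011,"dz":-0.0003,"spin":2.7},{"dx":0.0337,"dy":-0.0126,"dz":-0.0002,"spin":2.8},{"dx":0.033,"dy":-0.0142,"dz":-0.0003,"spin":2.7},{"dx":0.0324,"dy":-0.0158,"dz":-0.0002,"spin":2.8},
```

>>> arm_command(increments=[{"gripper":0,"dx":0.0357,"dy":-0.0042,"dz":-0.0002,"spin":2.7},{"gripper":0,"dx":0.0355,"dy":-0.0059,"dz":-0.0002,"spin":2.8},{"gripper":0,"dx":0.0351,"dy":-0.0076,"dz":-0.0003,"spin":2.7},{"gripper":0,"dx":0.0348,"dy":-0.0093,"dz":-0.0002,"spin":2.8},{"gripper":0,"dx":0.0342,"dy":-0.011,"dz":-0.0003,"spin":2.7},{"gripper":0,"dx":0.0337,"dy":-0.0126,"dz":-0.0002,"spin":2.8},{"gripper":0,"dx":0.033,"dy":-0.0142,"dz":-0.0003,"spin":2.7},{"gripper":0,"dx":0.0324,"dy":-0.0158,"dz":-0.0002,"spin":2.8}])

```text
time: 32.8
ee_pos: [0.4684, 0.3197, 0.1712]
eef_rot: [0.817, 0.576, -0.0, 0.0]
ft_force: [-0.1, -0.8, -1.0]
width: 0.0197
```

>>> arm_command(increments=[{"gripper":0,"dx":0,"dy":0,"dz":0,"spin":0},{"gripper":0,"dx":0,"dy":0,"dz":0,"spin":0},{"gripper":0,"dx":0,"dy":0,"dz":0.01,"spin":0},{"gripper":0,"dx":0,"dy":0,"dz":0.01,"spin":0},{"gripper":0,"dx":0,"dy":0,"dz":0.01,"spin":0},{"gripper":0,"dx":0,"dy":0,"dz":0.005,"spin":0},{"gripper":0,"dx":0,"dy":0,"dz":0,"spin":0},{"gripper":0,"dx":0,"dy":0,"dz":0,"spin":0}])

```text
time: 33.8
ee_pos: [0.469, 0.3188, 0.137]
eef_rot: [0.817, 0.577, 0.0, -0.0]
ft_force: [0.6, 1.7, -0.7]
width: 0.02
```

```bash
python3 -c "
from h import *
st()
snap('side','s13');crop('s13','s13c',250,260,340,350,8)
snap('top','t13');crop('t13','t13c',195,170,290,265,8)";python3 plan.py .4684 .3184 .1305 -19.5 1
```

```text
t 33.8 p [0.469  0.3188 0.137 ] eul [3.341e-01 9.425e-01 5.000e-04] [ 9.425e-01 -3.341e-01  3.000e-04] f [ 0.65  1.66 -0.73] w 0.02
a0 -19.52 spin -0.02 move [-0.0006 -0.0004 -0.0065]
{"dx":-0.0006,"dy":-0.0004,"dz":0.0065,"spin":-0},
```

View pics/s13c.png

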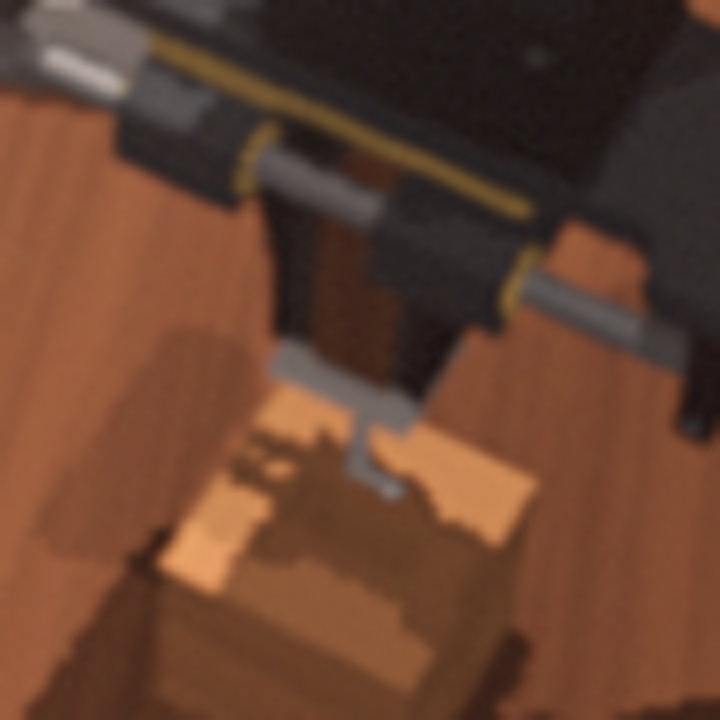

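View pics/t13c.png

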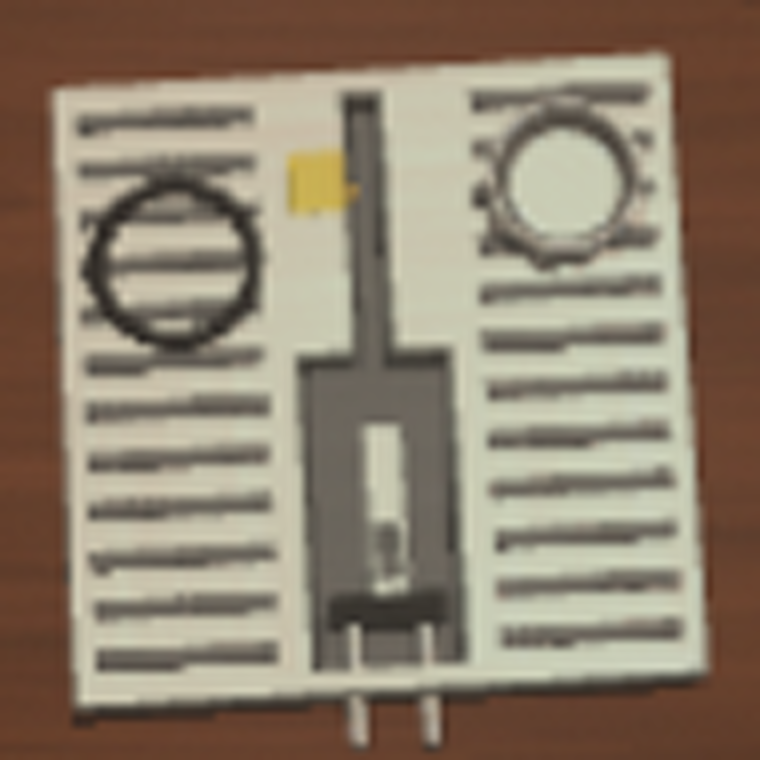

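The top view confirms the result: the bolt lies flat from (383,425) to its bar at (390,585), against the bumper at y≈595, with the slot empty. The pick hovers over the hole with the toe towards −x, so I lower it.

>>> arm_command(increments=[{"gripper":0,"dx":-0.0005,"dy":-0.0003,"dz":0.006,"spin":0},{"gripper":0,"dx":0,"dy":0,"dz":0.006,"spin":0},{"gripper":0,"dx":0,"dy":0,"dz":0.006,"spin":0},{"gripper":0,"dx":0,"dy":0,"dz":0.005,"spin":0},{"gripper":0,"dx":0,"dy":0,"dz":0.004,"spin":0},{"gripper":0,"dx":0,"dy":0,"dz":0.003,"spin":0},{"gripper":0,"dx":0,"dy":0,"dz":0,"spin":0},{"gripper":0,"dx":0,"dy":0,"dz":0,"spin":0}])

```text
time: 34.9
ee_pos: [0.4685, 0.3184, 0.1068]
eef_rot: [0.817, 0.577, 0.0, -0.0]
ft_force: [-0.7, 0.5, -0.1]
width: 0.0201
```

>>> arm_command(increments=[{"gripper":0,"dx":0,"dy":0,"dz":0.006,"spin":0},{"gripper":0,"dx":0,"dy":0,"dz":0.006,"spin":0},{"gripper":0,"dx":0,"dy":0,"dz":0.006,"spin":0},{"gripper":0,"dx":0,"dy":0,"dz":0.006,"spin":0},{"gripper":0,"dx":0,"dy":0,"dz":0.005,"spin":0},{"gripper":0,"dx":0,"dy":0,"dz":0.003,"spin":0},{"gripper":0,"dx":0,"dy":0,"dz":0.001,"spin":0},{"gripper":0,"dx":0,"dy":0,"dz":0,"spin":0}])

```text
time: 35.9
ee_pos: [0.4684, 0.3183, 0.0737]
eef_rot: [0.817, 0.577, 0.0, -0.0]
ft_force: [0.5, 0.7, -2.0]
width: 0.0195
```

```bash
python3 -c "
from h import *
st()
snap('side','s14');crop('s14','s14c',240,270,345,370,7)"
```

```text
t 35.9 p [0.4684 0.3183 0.0737] eul [3.341e-01 9.425e-01 2.000e-04] [ 9.425e-01 -3.341e-01  1.000e-04] f [ 0.49  0.67 -2.  ] w 0.0195
```

View pics/s14c.png

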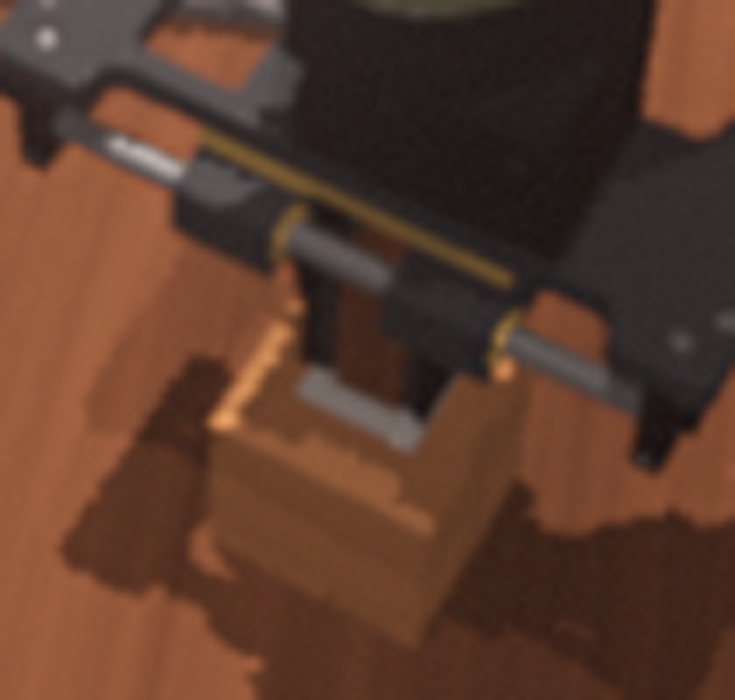

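It's going in straight, with the flange just above the block. Setting it down gently.

>>> arm_command(increments=[{"gripper":0,"dx":0,"dy":0,"dz":0.001,"spin":0},{"gripper":0,"dx":0,"dy":0,"dz":0.001,"spin":0},{"gripper":0,"dx":0,"dy":0,"dz":0.0005,"spin":0},{"gripper":0,"dx":0,"dy":0,"dz":0.0005,"spin":0},{"gripper":0,"dx":0,"dy":0,"dz":0.0003,"spin":0},{"gripper":0,"dx":0,"dy":0,"dz":0,"spin":0},{"gripper":0,"dx":0,"dy":0,"dz":0,"spin":0},{"gripper":0,"dx":0,"dy":0,"dz":0,"spin":0}])

```text
time: 36.95
ee_pos: [0.4684, 0.3183, 0.0704]
eef_rot: [0.817, 0.577, 0.0, -0.0]
ft_force: [-1.1, -0.5, -1.7]
width: 0.0199
```

>>> arm_command(increments=[{"gripper":0,"dx":0,"dy":0,"dz":0.0003,"spin":0},{"gripper":0,"dx":0,"dy":0,"dz":0.0003,"spin":0},{"gripper":0,"dx":0,"dy":0,"dz":0.0003,"spin":0},{"gripper":0,"dx":0,"dy":0,"dz":0,"spin":0},{"gripper":0,"dx":0,"dy":0,"dz":0,"spin":0},{"gripper":0,"dx":0,"dy":0,"dz":0,"spin":0},{"gripper":0,"dx":0,"dy":0,"dz":0,"spin":0},{"gripper":0,"dx":0,"dy":0,"dz":0,"spin":0}])

```text
time: 37.95
ee_pos: [0.4684, 0.3183, 0.07]
eef_rot: [0.817, 0.577, 0.0, -0.0]
ft_force: [-2.3, -1.7, 6.5]
width: 0.0198
```

The flange rests on the block. Opening now.

>>> arm_command(increments=[{"gripper":30,"dx":0,"dy":0,"dz":0,"spin":0},{"gripper":40,"dx":0,"dy":0,"dz":0,"spin":0},{"gripper":60,"dx":0,"dy":0,"dz":0,"spin":0},{"gripper":80,"dx":0,"dy":0,"dz":0,"spin":0},{"gripper":80,"dx":0,"dy":0,"dz":0,"spin":0},{"gripper":80,"dx":0,"dy":0,"dz":0,"spin":0},{"gripper":80,"dx":0,"dy":0,"dz":0,"spin":0},{"gripper":80,"dx":0,"dy":0,"dz":0,"spin":0}])

```text
time: 38.95
ee_pos: [0.4684, 0.3183, 0.0695]
eef_rot: [0.817, 0.577, 0.0, -0.0]
ft_force: [-0.6, -0.3, 0.5]
width: 0.0695
```

>>> arm_command(increments=[{"gripper":80,"dx":0,"dy":0,"dz":-0.01,"spin":0},{"gripper":80,"dx":0,"dy":0,"dz":-0.02,"spin":0},{"gripper":80,"dx":0,"dy":0,"dz":-0.025,"spin":0},{"gripper":80,"dx":0,"dy":0,"dz":-0.025,"spin":0},{"gripper":80,"dx":0,"dy":0,"dz":-0.025,"spin":0},{"gripper":80,"dx":0,"dy":0,"dz":-0.02,"spin":0},{"gripper":80,"dx":0,"dy":0,"dz":-0.01,"spin":0},{"gripper":80,"dx":0,"dy":0,"dz":0,"spin":0}])

```text
time: 39.95
ee_pos: [0.4686, 0.3184, 0.205]
eef_rot: [0.817, 0.577, 0.001, -0.0]
ft_force: [-0.6, 0.3, -0.2]
width: 0.0699
```

```bash
python3 -c "
from h import *
st()
snap('side','s15');crop('s15','s15c',262,295,327,365,8)
snap('top','t15')"
```

```text
t 39.95 p [0.4686 0.3184 0.205 ] eul [0.3341 0.9425 0.0011] [ 9.425e-01 -3.341e-01  5.000e-04] f [-0.56  0.32 -0.2 ] w 0.0699
```

View pics/s15c.png

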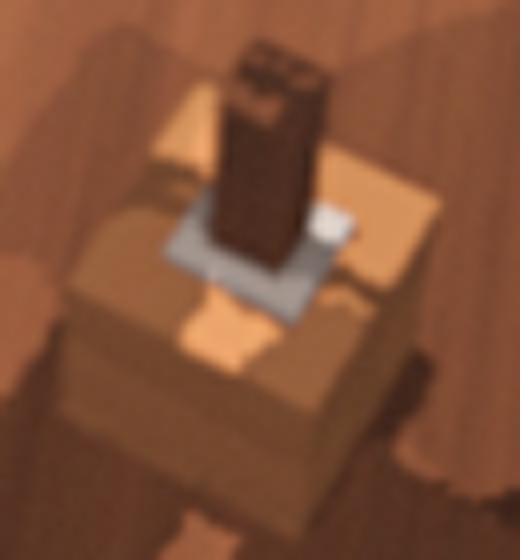

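View pics/t15.png

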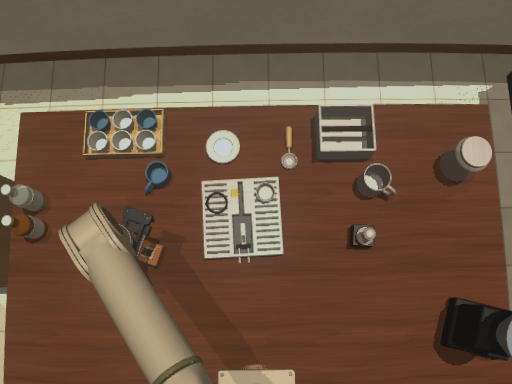

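View pics/s15.png

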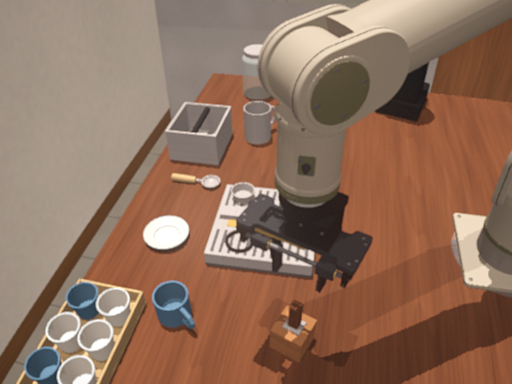

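The pick stands in the holder with its flange at (165,245), (352,220) and (297,320), the same pixels as at the start. The bolt lies in the pocket at about (242,235) and the bystanders haven't moved. Handing in.

```bash
python3 -c "
from bench import job
print(job.close_job())"
```

```text
the job is handed in; nothing more can be done
None
```

The bolt is out of the slot and lying flat in the pocket against the bumper. The pick is back in its holder, and I handed the job in at about 40 s.

- **Pull:** The bolt dragged at about 5 N until its tail passed the nose. I then held it against the bumper in steps up to 9.6 N, staying at or above 7 N for about 2 s. The highest pull I read was 9.6 N. Forces were read only at the end of each move, so brief peaks between readings weren't seen.
- **Bolt:** The top view after unhooking shows the slot empty and the crossbar against the bumper. The bumper stopped the pick within 2 mm of where I expected. The seating itself I infer from the force and the picture; nothing reports it directly.
- **Downward force while seating:** There was about 3–4 N extra downward force on the pick, with the tool rising 0.5 mm. I took it for friction at the bar. It went away on release, and the bolt looks flat.
- **Pick:** Its flange is at the same image position as at the start. I set it down with about 6.5 N, plus about 1.5 N if the pick's own weight is allowed for.
- **Everything else:** The bystanders show no visible movement in the last pictures, and the gripper is clear of everything.
- **Disagreement:** The two cameras placed the tray about 2.7 mm apart in x. I used a combined fit and checked it by touch.

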